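# Pack the lift-out tray of the field-service case

## Robot

A 6-joint arm with a two-finger parallel gripper is mounted at the origin on a cart in front of the work surface, level with it; the furniture and walls round the work are solid. World frame = base frame: x ahead of the robot, y to its left, z up, the work surface at z = 0. Lengths are in m, angles in rad, forces in N, time in s.
With the tool pointing down it reaches from about 0.25 to 0.8 m from the base axis. Payload 8.5 kg.
Tool frame: the origin (TCP) lies midway between the tips of the shut fingers; the grasp point (between the pads) lies 19 mm behind it; z points along the fingers, y is the direction in which the jaws open and shut (so a half turn about z gives the same grasp; the last joint's range is limited). The gripper opens to 85 mm and grips with 20 to 120 N. Pads are 22 mm wide; open, the fingers measure 114 mm over their backs; the gripper's body (76 mm by 85 mm) begins 54 mm behind the grasp point. The pads swing forward as they close: fully open they stand 13 mm farther back than shut.
Start: joints at [-1.334, 0.238, -0.013, 1.319, 0, 1.571], TCP at [0.123, -0.51, 0.231] pointing down, gripper open.
Joint ranges: [-2.66, 2.66], [-1.03, 1.9], [-1.14, 1.46], [-1.82, 2.27], [-1.45, 1.34], [-3.14, 3.14]. Speed limits (rad/s): [2.22, 2.22, 2.79, 3.14, 3.14, 3.14].

## Interface

Orientations are given as [roll, pitch, yaw] about the fixed x, y, z axes, in that order (R = Rz(yaw) Ry(pitch) Rx(roll)).
In Python, from workcell import read_state, grab_frame, job_done, regions_of, tip_of gives the robot as it stands.
- The arm moves only by the tool send_rows, never from a script. Its arguments are lists of equal length, an entry for each row: "dp": the shift along the tool's x, y, z in m, a list of three; "roll": the turn about the tool's z in degrees. A call has 1 to 20 rows; each row is the pose to reach, as a shift and turn from the pose commanded when the call began, along the tool's axes at that moment; what a row does not reach only later rows make up. A row lasts 1/12 s, in which the tool goes at most 41.7 mm and 7.16 degrees, less where a joint would pass 70% of its speed; a pose out of reach is approached as far as the arm can. A call with a gripper value outside its range is refused whole. "fingers" is the closure, from -1 (fully open) to 1 (shut), set as the call begins (left out, the last holds). The fingers move at their own pace and stop on an object; "newtons" is the grip in N (left out, the last holds). Time passes only in rows, so rows that repeat a pose let the fingers close. It gives the time, the measured TCP pose, the force and the opening at its end, in the units of the state.
- read_state(): the state, without advancing time (a new reading comes with each control period).
- grab_frame(name): name is "side" or "top"; returns a dict with "frame" (400x640x3 uint8, red, green, blue), "camera_matrix" (3x3 intrinsics, pixels), "k1" (the pictures are not rectified: a ray, as slopes to the right and down, at radius r is drawn at 1 + k1 r^2 times it, then the intrinsics apply), "rvec" (rotation vector, rad) and "tvec" (3), from world to camera coordinates, as OpenCV has them. Camera axes: x right, y down, z forward; pixel columns grow to the right and rows downward; lengths in m; the calibration is good to about 2 mm. A picture is of the moment at which its call begins. There is no depth.
- job_done(): hands the job in, once; it reports no verdict.
Trained networks look in the newest picture that a camera, given by its name, has taken for a name from the list of things; names that differ only in an ending like _2 or _b are one class to them, and where a whole thing is asked for, a point or a joint stands for the part that bears it (a point fixed in the world has none). Each returns a list of dicts, best first, with "confidence" (0 to 1); they miss things now and then, are a little off and sometimes report something else, mostly with a low value. They report only what shows in the picture. A call takes as long as a camera call. They do not tell look-alikes from the thing itself.
- regions_of(camera, query): "pixels" (400x640 bool, what is visible of it) and "box" ([left, top, right, bottom] in pixels, round what is visible of it).
- tip_of(camera, query): "position" ([column, row] in pixels: a listed point, or the origin of a listed thing).
The state is a dict: "t": time; "joint_pos": joint angles; "qd": joint speeds; "joint_efforts": joint torques, N m; "position": TCP position; "ee_rot": TCP orientation; "wrist_force": force on the tool from outside, world axes, zero at the start; "ft_torque": the same for the moment, N m; "grip_width": opening from 0.0 (shut) to 1.0 (fully open).
Only numpy, scipy, OpenCV 4.12 (cv2) and the standard library are available. Lean on these libraries where they do the work, as an engineer would, in place of code of your own. Each camera call takes 0.05 s, during which the arm holds its last target.

## Task

Pack the blue service tray for a field repair: put the flux bottle, the solder spool, the green filler cap and the wrapped meter packet each upright and fully down into the insert whose pocket is made for it (the packet standing on its long edge in the slot). Never tip the flux bottle over, for its nozzle is open, and leave the small clear beaker to the right of the tray standing where it is.

Things in the scene. Friction and masses are not known exactly. Their poses are not given: they have to be found in the camera images.
- flux_bottle: White plastic flux bottle with a red band and a thin red nozzle, standing upright in front of the robot (another one stands out of reach at the far right end of the bench): body 41 mm across and 76 mm high, 112 mm high with the nozzle; about 60 g. Origin: centre of its underside, z along its axis.
- solder_spool: Light grey spool of solder wire near the tray, standing on one flange (another stands out of reach at the far right): flanges 55 mm across, 38 mm high, a short wire end sticks out near the top; about 220 g. Origin on its underside, z up; the spool's axis runs 7 mm from the origin towards the body's own -x.
- filler_cap: Small green moulded filler cap, cup-shaped, mouth up: 36 mm across at the top rim, narrower at the foot, 29 mm high; about 28 g. Origin: centre of its underside, z along its axis.
- meter_packet: Boxed meter wrapped in white foam film, standing on its long edge: 124 mm long (its x), 29 mm thick (its y; loose film makes it look thicker), 71 mm high; about 165 g. Origin: centre of its underside, z up.
- bottle_nest: Tray insert for the flux bottle: middle-sized round well, 53 mm across and 22 mm deep, in the middle; yellow floor 8 mm above the underside. All inserts are black blocks 150 mm (their x, across the tray) by 77 mm (their y, along the tray), 30 mm high, side by side in any order in a blue tray (rim 36 mm above the table). Fixed. Origin: centre of its underside, 4 mm above the table; z up. 
- spool_nest: Tray insert for the solder spool: the largest round well, 67 mm across and 16 mm deep, in the middle; yellow floor 14 mm above the underside. Same black 150 x 77 x 30 mm block as bottle_nest. Fixed. Origin: centre of its underside, 4 mm above the table; z up. 
- cap_nest: Tray insert for the filler cap: the smallest round well, 46 mm across and 11 mm deep, in the middle; yellow floor 19 mm above the underside. Same black 150 x 77 x 30 mm block. Fixed. Origin: centre of its underside, 4 mm above the table; z up. 
- packet_nest: Tray insert for the packet: a slot 136 mm long (its x) by 42 mm wide (its y), 22 mm deep, in the middle; yellow floor 8 mm above the underside. Same black 150 x 77 x 30 mm block. Fixed. Origin: centre of its underside, 4 mm above the table; z up. The packet fits either way round.
- glass_beaker: Small clear plastic beaker without a handle, 81 x 89 mm and 102 mm high, standing far right of the tray, in front of the bigger jugs; not part of the kit, to be left alone. Origin: centre of its underside, z up.
Things that resemble listed ones, but are neither listed nor needed, are in the scene too. Leave any brown, turquoise or yellow look-alike of the solder_spool alone.

How it is judged:
At the end, for the whole second after the job is handed in: Each of the four things is at rest in its own insert, down on the pocket's floor (within 4 mm), within 10 to 15 mm of its centre, upright within 0.2 rad, the packet along its slot within 0.15 rad (horizontal distance between flux_bottle and bottle_nest below 0.01 m and z of flux_bottle in the frame of bottle_nest below 0.012 m and angle between each of flux_bottle, solder_spool, filler_cap, meter_packet's own z axis and vertical below 0.2 rad and linear speed of each of flux_bottle, solder_spool, filler_cap, meter_packet below 0.02 m/s and horizontal distance between solder_spool and spool_nest below 0.015 m and z of solder_spool in the frame of spool_nest below 0.018 m and horizontal distance between filler_cap and cap_nest below 0.01 m and z of filler_cap in the frame of cap_nest below 0.023 m and horizontal distance between meter_packet and packet_nest below 0.012 m and z of meter_packet in the frame of packet_nest below 0.012 m and angle between the x axis of meter_packet and the x axis of packet_nest, either way round below 0.15 rad); the robot touches nothing.
It fails at once if the small clear beaker is moved by more than 30 mm (distance of glass_beaker from where it was at the start of the episode above 0.03 m).
It fails at once if the small clear beaker is knocked over (angle between glass_beaker's own z axis and vertical above 0.5 rad).
It fails at once if the flux bottle is tipped by more than 45 degrees (angle between flux_bottle's own z axis and vertical above 0.785 rad).
It also fails if it takes over 106 s, if anything falls off the work surface, if the arm or the gripper's body presses on something with over 40 N, if the wrist force passes 120 N, or if a joint passes its speed limit or range.

## Working session

There is one attempt and no reset: what is moved stays moved. The work goes in short steps, Python scripts to look and compute and a tool call to move; the robot and the scene stay as the last step left them, time stands still between calls to the robot, and variables do not carry over. Pictures are saved under pics/ and viewed, and the job is handed in when it is done.

Besides the shell and the picture viewer there is one more tool, called after "Request:" as a command line: name --pt "numbers of a row" for each row, then --argument value for the rest. send_rows: Moves the arm, as the interface text tells. Its arguments: {"type":"object","properties":{"dp":{"type":"array","items":{"type":"array","items":{"type":"number"}}},"roll":{"type":"array","items":{"type":"number"}},"fingers":{"type":"number"},"newtons":{"type":"number"}},"required":["dp","roll"]}

```bash
ls; mkdir -p pics; python3 - <<'E'
from workcell import *
import cv2,numpy as np
s=read_state();print(s)
for n in("side","top"):
    f=grab_frame(n);cv2.imwrite(f"pics/{n}0.png",f["frame"][:,:,::-1])
    print(n,f["camera_matrix"],f["k1"],f["rvec"],f["tvec"])
E
```

```text
pics
{'t': 0.0, 'joint_pos': array([-1.33402632e+00,  2.38795476e-01, -1.42170434e-02,  1.31919528e+00,
        3.96943561e-05,  1.57076324e+00]), 'qd': array([ 6.56785962e-05, -8.34520859e-05,  1.14444828e-03,  1.56775980e-04,
        2.11449808e-03, -9.46656224e-04]), 'joint_efforts': array([-1.23746457e-03, -5.38771462e+01,  3.46439445e+01,  1.84672675e-02,
       -7.67469101e-05,  1.98546468e-05]), 'position': array([ 0.12306552, -0.50996705,  0.2306844 ]), 'ee_rot': array([-3.14018118e+00, -3.97410142e-05,  2.36803032e-01]), 'wrist_force': array([-0.46938629,  0.34629175, -0.17560597]), 'ft_torque': array([-0.02656378,  0.02864458,  0.0106045 ]), 'grip_width': 0.9995541769313268}
side [[433.06741558   0.         321.05327574]
 [  0.         433.06741558 202.54709488]
 [  0.           0.           1.        ]] 0.03195936411332945 [ 2.52162963  0.87161568 -0.20975485] [-0.29459704 -0.41910345  1.37278267]
top [[516.14310187   0.         321.60404408]
 [  0.         516.14310187 209.12752575]
 [  0.           0.           1.        ]] -0.09355730544118704 [ 2.17681619 -2.22338812  0.09347551] [-0.1986639   0.55459279  1.34365685]
```

View pics/side0.png

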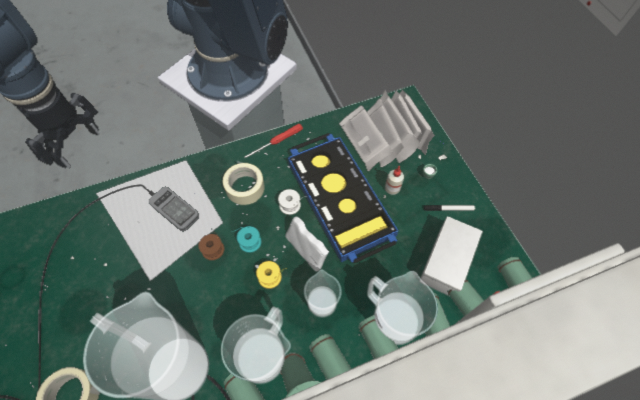

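View pics/top0.png

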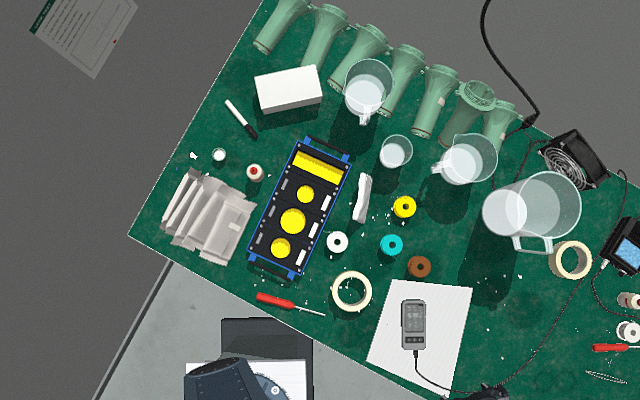

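```bash
cat > h.py <<'E'
from workcell import *
import cv2,numpy as np
from scipy.spatial.transform import Rotation as Ro
def und(f,px):
    K=f["camera_matrix"];d=np.array([f["k1"],0,0,0,0.])
    return cv2.undistortPoints(np.array(px,float).reshape(-1,1,2),K,d).reshape(-1,2)
def ray(f,px):
    R=cv2.Rodrigues(np.array(f["rvec"],float))[0];t=np.array(f["tvec"],float).ravel()
    u=und(f,px);d=np.c_[u,np.ones(len(u))]@R;c=-R.T@t
    return c,d/np.linalg.norm(d,axis=1)[:,None]
def at_z(f,px,z):
    c,d=ray(f,px);return c+d*((z-c[2])/d[:,2])[:,None]
def proj(f,P):
    return cv2.projectPoints(np.array(P,float).reshape(-1,1,3),np.array(f["rvec"],float),np.array(f["tvec"],float),f["camera_matrix"],np.array([f["k1"],0,0,0,0.]))[0].reshape(-1,2)
E
python3 - <<'E'
from h import *
np.set_printoptions(precision=3,suppress=True)
for n in("side","top"):
    f=grab_frame(n);c,_=ray(f,[[320,200]]);print(n,"cam",c)
    for q in "flux_bottle solder_spool filler_cap meter_packet bottle_nest spool_nest cap_nest packet_nest glass_beaker".split():
        for r in regions_of(n,q)[:3]: print(n,q,"box",np.array(r["box"]),round(r["confidence"],2),r["pixels"].sum())
        z={'bottle_nest':.004,'spool_nest':.004,'cap_nest':.004,'packet_nest':.004}.get(q,0)
        for r in tip_of(n,q)[:3]: print(n,q,"tip",np.array(r["position"]),round(r["confidence"],2),at_z(f,[r["position"]],z)[0])
print(read_state()['t'])
E
```

```text
side cam [ 0.853 -0.623  1.015]
side flux_bottle box [384.7 167.6 404.8 195.1] 0.75 358
side flux_bottle tip [390.3 186.7] 0.85 [ 0.642 -0.037  0.   ]
side solder_spool box [237.3 224.5 259.4 252.5] 0.88 520
side solder_spool box [257.3 260.2 280.3 288.4] 0.88 555
side solder_spool box [280.  186.9 299.5 214.4] 0.87 445
side solder_spool tip [273.1 277.7] 0.75 [ 0.56  -0.427  0.   ]
side solder_spool tip [293.3 202. ] 0.73 [ 0.465 -0.236  0.   ]
side solder_spool tip [248.3 238.8] 0.66 [ 0.443 -0.388  0.   ]
side filler_cap box [423.  164.  438.9 179.5] 0.69 176
side filler_cap tip [425.5 176.3] 0.51 [0.699 0.05  0.   ]
side meter_packet box [287.5 215.7 330.  273.2] 0.67 1147
side meter_packet tip [304.1 250.2] 0.98 [ 0.574 -0.325  0.   ]
side bottle_nest box [290.2 137.4 350.1 175.8] 0.74 1372
side bottle_nest box [383.3 170.5 405.8 193.6] 0.16 333
side bottle_nest tip [320.  161.2] 0.84 [ 0.443 -0.092  0.004]
side spool_nest box [304.  160.  362.8 197.6] 0.75 1323
side spool_nest tip [335.2 185.1] 0.72 [ 0.523 -0.128  0.004]
side cap_nest tip [345.1 207.8] 0.77 [ 0.585 -0.167  0.0
[... 1227 characters left out ...]
 bottle_nest box [244.6 223.6 313.5 274.9] 0.9 1737
top bottle_nest tip [277.7 246.6] 0.86 [ 0.454 -0.092  0.004]
top spool_nest box [260.9 197.8 324.7 241.7] 0.96 1666
top spool_nest tip [294.2 218.4] 0.88 [ 0.528 -0.137  0.004]
top spool_nest tip [256.  174.9] 0.69 [ 0.647 -0.037  0.004]
top cap_nest box [275.9 170.1 339.2 217.8] 0.59 1668
top cap_nest tip [253.7 173.6] 0.68 [ 0.65  -0.031  0.004]
top cap_nest tip [307. 193.] 0.56 [ 0.595 -0.173  0.004]
top packet_nest box [286.  145.5 348.5 193.1] 0.56 1636
top packet_nest tip [317.7 170.1] 0.84 [ 0.656 -0.203  0.004]
top glass_beaker box [376.  136.1 414.2 170.8] 0.86 927
top glass_beaker tip [386.5 154.7] 0.76 [ 0.696 -0.39   0.   ]
2.0
```

Side view: tray at columns 290–397, with flux bottle (394,182), a round thing (430,170), white spool (289,201), teal (249,238), brown (210,247) and yellow (268,274) spools, and packet (307,243). The top view shows the same layout. I'll enlarge the candidates next.

```bash
python3 - <<'E'
import cv2,numpy as np
t=cv2.imread("pics/top0.png");s=cv2.imread("pics/side0.png")
a=cv2.resize(t[120:300,170:410],None,fx=3.2,fy=3.2,interpolation=cv2.INTER_CUBIC)
cv2.imwrite("pics/crop_top.png",a)
a=cv2.resize(s[90:290,230:460],None,fx=3,fy=3,interpolation=cv2.INTER_CUBIC)
cv2.imwrite("pics/crop_side.png",a)
E
```

```text
(no output)
```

View pics/crop_top.png

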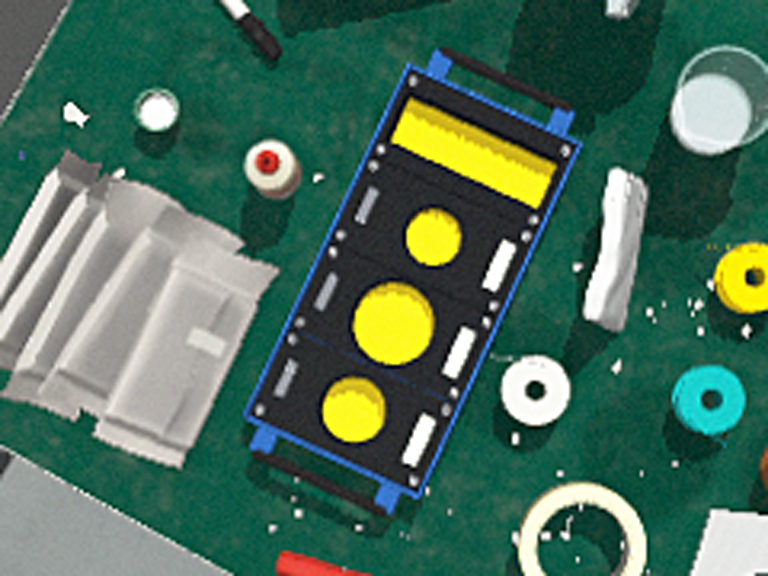

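View pics/crop_side.png

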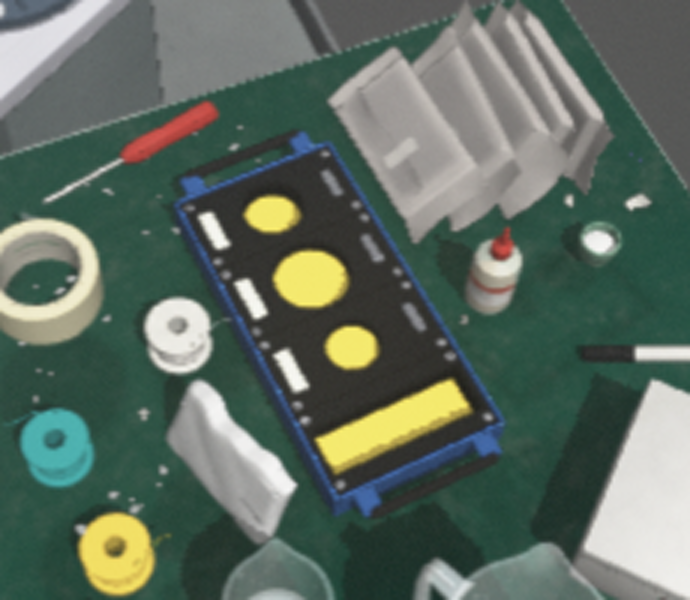

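Candidates (top view): the white/grey spool (337,242) fits "light grey"; teal (392,245), brown (420,267) and yellow (405,207) are look-alikes. The flux bottle is (255,172), the green cap with its mouth up is (218,155), and the packet is (361,197). The tray wells, from the robot outward, are bottle, spool, cap, packet. Next I'll fit them more precisely.

```bash
cat > fit.py <<'E'
from h import *
from scipy.optimize import minimize
from itertools import product
SS=4
def hullmask(f,P):
    p=cv2.convexHull((proj(f,P)).astype(np.float32)).reshape(-1,2)
    return fill(p,f)
def fill(p,f):
    m=np.zeros((400,640),np.float32)
    x0,y0=np.floor(p.min(0)).astype(int)-2;x1,y1=np.ceil(p.max(0)).astype(int)+3
    x0=max(x0,0);y0=max(y0,0);x1=min(x1,640);y1=min(y1,400)
    if x1<=x0 or y1<=y0:return m
    b=np.zeros(((y1-y0)*SS,(x1-x0)*SS),np.uint8)
    # pixel centre i -> subpixel
    q=((p-[x0,y0]+.5)*SS-.5)
    cv2.fillPoly(b,[np.round(q*16).astype(np.int32)],1,shift=4)
    m[y0:y1,x0:x1]=cv2.resize(b.astype(np.float32),(x1-x0,y1-y0),interpolation=cv2.INTER_AREA)
    return m
A=np.linspace(0,2*np.pi,48,endpoint=False)
def ring(c,r,z):return np.c_[c[0]+r*np.cos(A),c[1]+r*np.sin(A),np.full(48,z)]
def rect(c,lx,ly,yaw,z):
    p=np.array([[1,1],[-1,1],[-1,-1],[1,-1]])*[lx/2,ly/2]
    R=np.array([[np.cos(yaw),-np.sin(yaw)],[np.sin(yaw),np.cos(yaw)]])
    return np.c_[p@R.T+c[:2],np.full(4,z)]
def iou(a,b):return np.minimum(a,b).sum()/max(np.maximum(a,b).sum(),1e-6)
def fitmodel(frames,masks,model,x0,step):
    def cost(x):
        return sum(1-iou(model(f,x),m) for f,m in zip(frames,masks))
    s=np.array([x0]+[np.array(x0)+np.eye(len(x0))[i]*step[i] for i in range(len(x0))])
    r=minimize(cost,x0,method='Nelder-Mead',options=dict(initial_simplex=s,xatol=1e-5,fatol=1e-5,maxiter=300))
    return r.x,r.fun
E
cat > m1.py <<'E'
from fit import *
np.set_printoptions(precision=4,suppress=True)
F=[grab_frame("side"),grab_frame("top")]
np.save("f0.npy",F,allow_pickle=True)
Y=[]
for f in F:
    h=cv2.cvtColor(f["frame"],cv2.COLOR_RGB2HSV)
    Y.append(((h[...,0]>20)&(h[...,0]<35)&(h[...,1]>130)&(h[...,2]>90)).astype(np.uint8))
def near(m,f,c,rad=.055):
    p=ring(c,rad,.02); w=hullmask(f,p)>.5
    mm=(m*w).astype(np.uint8)
    n,l,st,_=cv2.connectedComponentsWithStats(mm);
    k=1+np.argmax(st[1:,4]);return (l==k).astype(np.float32)
wells=dict(bottle=((.450,-.092),.0265,.012),spool=((.525,-.133),.0335,.018),cap=((.593,-.170),.023,.023))
C={}
for n,(c,r,zf) in wells.items():
    mod=lambda f,x:np.minimum(hullmask(f,ring(x,r,zf)),hullmask(f,ring(x,r,.034)))
    for idx in([0,1],[0],[1]):
        x,v=fitmodel([F[i] for i in idx],[near(Y[i],F[i],c,r+.012) for i in idx],mod,np.array(c),[.004,.004])
        print(n,idx,x,v)
        if len(idx)==2:C[n]=x
c=(.656,-.206);
mod=lambda f,x:np.minimum(hullmask(f,rect(x,.136,.042,x[2],.012)),hullmask(f,rect(x,.136,.042,x[2],.034)))
for idx in([0,1],[0],[1]):
    x,v=fitmodel([F[i] for i in idx],[near(Y[i],F[i],c,.085) for i in idx],mod,np.array([*c,1.06]),[.004,.004,.05])
    print("packet",idx,x,v)
    if len(idx)==2:C["packet"]=x[:2]
P=np.array([C[k] for k in("bottle","spool","cap","packet")])
d=np.diff(P,axis=0);print(np.linalg.norm(d,axis=1),np.arctan2(d[:,1],d[:,0]))
print("line",np.arctan2(*(P[3]-P[0])[::-1]))
E
python3 m1.py
```

```text
bottle [0, 1] [ 0.4507 -0.1   ] 0.15768712759017944
bottle [0] [ 0.4501 -0.1011] 0.08893483877182007
bottle [1] [ 0.4513 -0.0994] 0.047564685344696045
spool [0, 1] [ 0.5211 -0.1339] 0.1272454857826233
spool [0] [ 0.5201 -0.1349] 0.07133632898330688
spool [1] [ 0.521  -0.1334] 0.04058557748794556
cap [0, 1] [ 0.5909 -0.168 ] 0.16903191804885864
cap [0] [ 0.5906 -0.1695] 0.08403617143630981
cap [1] [ 0.591  -0.1673] 0.05989515781402588
packet [0, 1] [ 0.6611 -0.2023  1.1132] 0.1254793405532837
packet [0] [ 0.6609 -0.2038  1.1186] 0.06911218166351318
packet [1] [ 0.6619 -0.2014  1.1135] 0.05255311727523804
[0.0781 0.0777 0.0781] [-0.4488 -0.4537 -0.4545]
line -0.4523737943246895
```

Wells: both cameras agree to within about 2 mm, the spacing is 78 mm against 77, and the slot yaw of 1.113 matches the line's 1.118. Now the objects.

```bash
cat > m2.py <<'E'
from fit import *
np.set_printoptions(precision=4,suppress=True)
F=[grab_frame("side"),grab_frame("top")]
def cyl(r0,r1,h,extra=None):
    def mod(f,x):
        P=np.r_[ring(x,r0,0),ring(x,r1,h)]
        m=hullmask(f,P)
        if extra: m=np.maximum(m,hullmask(f,np.r_[ring(x,.010,h),ring(x,.002,extra)]))
        return m
    return mod
def mk(cam,q,i):
    best=[r for r in regions_of(cam,q)]
    f=F[i];c=proj(f,[[*Q[q],.02]])[0]
    best=[r for r in best if abs((r["box"][0]+r["box"][2])/2-c[0])<14 and abs((r["box"][1]+r["box"][3])/2-c[1])<16]
    return best[0]["pixels"].astype(np.float32) if best else None
Q=dict(flux_bottle=(.646,-.035),solder_spool=(.466,-.244),filler_cap=(.701,.06),meter_packet=(.578,-.32))
M=dict(flux_bottle=cyl(.0205,.0205,.070,.112),solder_spool=cyl(.0275,.0275,.038),filler_cap=cyl(.014,.018,.029),
 meter_packet=lambda f,x:hullmask(f,np.r_[rect(x,.124,x[3],x[2],0),rect(x,.124,x[3],x[2],.071)]))
for q in Q:
    ms=[mk("side",q,0),mk("top",q,1)]
    x0=np.array([*Q[q]]+([.0,.03] if q=="meter_packet" else []));st=[.005,.005,.1,.004][:len(x0)]
    if q=="meter_packet":
        # initial yaw from top mask
        v,u=np.nonzero(ms[1]);w=at_z(F[1],np.c_[u,v],.05)[:,:2];w=w-w.mean(0);e=np.linalg.svd(w,full_matrices=False)[2][0];x0[2]=np.arctan2(e[1],e[0]);print("pca yaw",x0[2])
    for idx in([0,1],[0],[1]):
        if any(ms[i] is None for i in idx):print(q,idx,"none");continue
        print(q,idx,*fitmodel([F[i] for i in idx],[ms[i] for i in idx],M[q],x0,st))
# packages height: corners by eye later
print(read_state()['t'])
E
python3 m2.py
```

```text
flux_bottle [0, 1] [ 0.6474 -0.0382] 0.23697519302368164
flux_bottle [0] [ 0.6489 -0.0427] 0.09060603380203247
flux_bottle [1] [ 0.6474 -0.0375] 0.08713787794113159
solder_spool [0, 1] [ 0.4633 -0.2471] 0.2033146619796753
solder_spool [0] [ 0.4643 -0.2473] 0.07822436094284058
solder_spool [1] [ 0.4632 -0.247 ] 0.1208200454711914
filler_cap [0, 1] [0.7017 0.0576] 0.1784685254096985
filler_cap [0] [0.7014 0.0584] 0.0920138955116272
filler_cap [1] [0.7017 0.057 ] 0.06650829315185547
pca yaw 2.955235882024092
meter_packet [0, 1] [ 0.577  -0.3166  2.9442  0.0302] 0.3418119549751282
meter_packet [0] [ 0.5776 -0.3189  2.9092  0.04  ] 0.12135922908782959
meter_packet [1] [ 0.5752 -0.3172  2.9436  0.0281] 0.10723859071731567
2.6
```

```bash
python3 - <<'E'
from fit import *
np.set_printoptions(precision=3,suppress=True)
F=np.load("f0.npy",allow_pickle=True)
def tri(a,b):
    c1,d1=ray(F[0],[a]);c2,d2=ray(F[1],[b]);d1=d1[0];d2=d2[0]
    A=np.c_[d1,-d2];s=np.linalg.lstsq(A,c2-c1,rcond=None)[0]
    p=c1+s[0]*d1;q=c2+s[1]*d2;return (p+q)/2,np.linalg.norm(p-q)
S=lambda x,y:(x/3+230,y/3+90)
T=lambda x,y:(x/3.2+170,y/3.2+120)
print(tri(S(480,185),T(275,268)))
print(tri(S(605,135),T(95,160)))
print(tri(S(332,102),T(98,432)))
print(tri(S(398,50),T(180,465)))
print(tri(S(398,50),T(98,432)))
print(tri(S(415,238),T(178,262)))
print(tri(S(330,102),T(180,465)))
a=cv2.resize(F[0]["frame"][80:190,330:460][:,:,::-1],None,fx=6,fy=5.4,interpolation=cv2.INTER_CUBIC)
cv2.imwrite("pics/pk.png",a)
E
```

```text
(array([ 0.585, -0.032,  0.11 ]), np.float64(0.05477251885072877))
(array([0.655, 0.098, 0.1  ]), np.float64(0.013023555220588977))
(array([ 0.412,  0.101, -0.04 ]), np.float64(0.06338172301609342))
(array([0.438, 0.047, 0.102]), np.float64(0.06456639638427743))
(array([0.439, 0.106, 0.047]), np.float64(0.005542179545817613))
(array([ 0.561,  0.039, -0.079]), np.float64(0.05814070891225824))
(array([0.408, 0.046, 0.003]), np.float64(0.0013807542803319593))
```

View pics/pk.png

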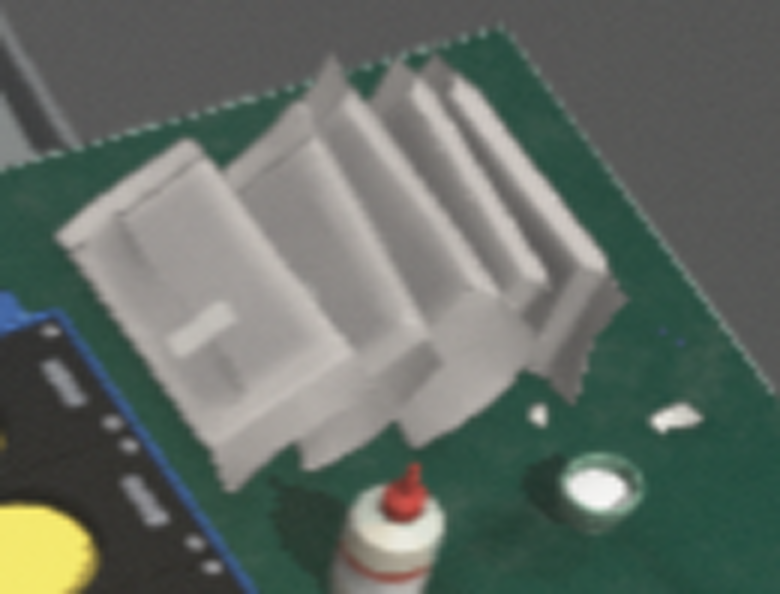

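```bash
python3 - <<'E'
from fit import *
F=np.load("f0.npy",allow_pickle=True)
a=cv2.resize(F[1]["frame"][140:240,160:270][:,:,::-1],None,fx=6,fy=6,interpolation=cv2.INTER_CUBIC)
cv2.imwrite("pics/pk2.png",a)
E
```

```text
(no output)
```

View pics/pk2.png

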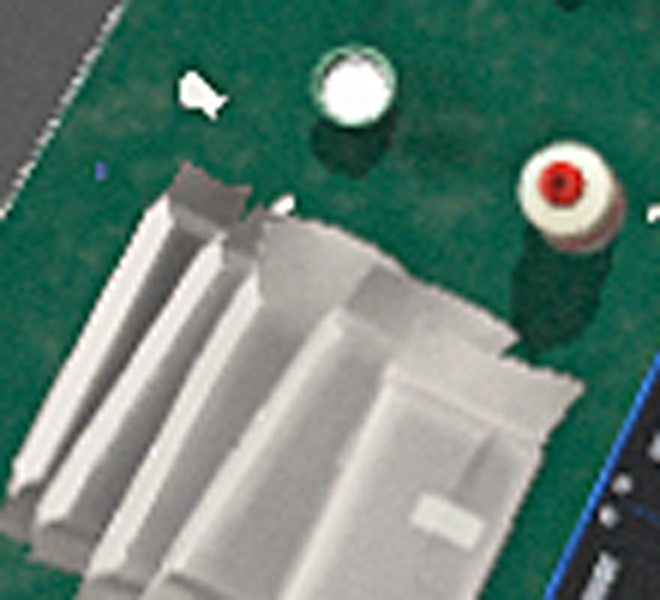

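```bash
python3 - <<'E'
from fit import *
np.set_printoptions(precision=3,suppress=True)
F=np.load("f0.npy",allow_pickle=True)
def tri(a,b):
    c1,d1=ray(F[0],[a]);c2,d2=ray(F[1],[b]);d1=d1[0];d2=d2[0]
    A=np.c_[d1,-d2];s=np.linalg.lstsq(A,c2-c1,rcond=None)[0]
    p=c1+s[0]*d1;q=c2+s[1]*d2;return (p+q)/2,np.linalg.norm(p-q)
S=lambda x,y:(x/6+330,y/5.4+80)
T=lambda x,y:(x/6+160,y/6+140)
for a,b in [((607,265),(172,195)),((625,295),(188,163)),((575,400),(248,188)),((230,490),(583,383)),((350,355),(390,365)),((545,280),(220,240)),((490,290),(260,290)),((440,350),(515,335)),((415,445),(515,350)),((535,330),(380,265))]:
    print(a,b,*tri(S(*a),T(*b)))
E
```

```text
(607, 265) (172, 195) [0.646 0.125 0.09 ] 0.0023284246153255066
(625, 295) (188, 163) [0.66  0.119 0.083] 0.002206662350245654
(575, 400) (248, 188) [0.661 0.111 0.003] 0.002230543013537182
(230, 490) (583, 383) [ 0.569 -0.04   0.012] 0.0007583113427856267
(350, 355) (390, 365) [0.575 0.04  0.047] 0.00010663341016468984
(545, 280) (220, 240) [0.628 0.106 0.082] 0.002184572045735179
(490, 290) (260, 290) [0.608 0.092 0.073] 0.0049243890511020865
(440, 350) (515, 335) [ 0.604 -0.01   0.132] 0.057147920469164316
(415, 445) (515, 350) [0.605 0.001 0.04 ] 0.05425762066406297
(535, 330) (380, 265) [0.63  0.045 0.109] 0.04260460112125426
```

```bash
cat > go.py <<'E'
# usage: go.py x y z yaw  -> dp (tool axes), roll deg, from the current pose
import sys;from h import *
x,y,z,yaw=map(float,sys.argv[1:5])
s=read_state();R=Ro.from_euler("xyz",s["ee_rot"]).as_matrix()
d=R.T@(np.array([x,y,z])-s["position"])
dy=(yaw-s["ee_rot"][2]+np.pi)%(2*np.pi)-np.pi
print("t",round(s["t"],2),"dp",np.round(d,4),"roll",round(-np.degrees(dy),2),"len",round(np.linalg.norm(d),3),"rows",int(np.ceil(max(np.linalg.norm(d)/.0417,abs(np.degrees(dy))/7.16)))
 ,"pos",np.round(s["position"],4),"rpy",np.round(s["ee_rot"],3),"q1,q6",np.round(s["joint_pos"][[0,5]],2),"grip",round(s["grip_width"],3),"F",np.round(s["wrist_force"],1))
E
python3 go.py .577 -.317 .15 -.198
```

```text
t 2.6 dp [ 0.4865 -0.0815  0.0813] roll 24.91 len 0.5 rows 12 pos [ 0.1232 -0.5103  0.2313] rpy [-3.142 -0.     0.237] q1,q6 [-1.33  1.57] grip 1.0 F [ 0.4  0.1 -0.6]
```

Request:
send_rows --pt "0.04 -0.007 0" --pt "0.08 -0.0135 0" --pt "0.12 -0.02 0" --pt "0.16 -0.027 0.01" --pt "0.2 -0.0335 0.015" --pt "0.24 -0.04 0.02" --pt "0.28 -0.047 0.03" --pt "0.32 -0.0535 0.04" --pt "0.36 -0.06 0.05" --pt "0.4 -0.067 0.06" --pt "0.44 -0.0735 0.07" --pt "0.4865 -0.0815 0.0813" --pt "0.4865 -0.0815 0.0813" --pt "0.4865 -0.0815 0.0813" --pt "0.4865 -0.0815 0.0813" --pt "0.4865 -0.0815 0.0813" --roll '[2,4,6,8,10,12,14,16,18,20,22,24.9,24.9,24.9,24.9,24.9]' --fingers -1 --newtons 50

```text
t: 3.93
position: [0.576, -0.3175, 0.1503]
ee_rot: [3.141, 0.0, -0.198]
wrist_force: [0.1, -0.6, 0.4]
grip_width: 0.998
```

```bash
python3 go.py .577 -.317 .035 -.198;python3 - <<'E'
from h import *
f=grab_frame("side");cv2.imwrite("pics/s1.png",cv2.resize(f["frame"][120:320,220:440][:,:,::-1],None,fx=3,fy=3))
E
```

```text
t 3.93 dp [ 0.0009 -0.0007  0.1153] roll -0.01 len 0.115 rows 3 pos [ 0.576  -0.3175  0.1503] rpy [ 3.141  0.    -0.198] q1,q6 [-0.5   2.84] grip 0.998 F [ 0.1 -0.6  0.4]
```

View pics/s1.png

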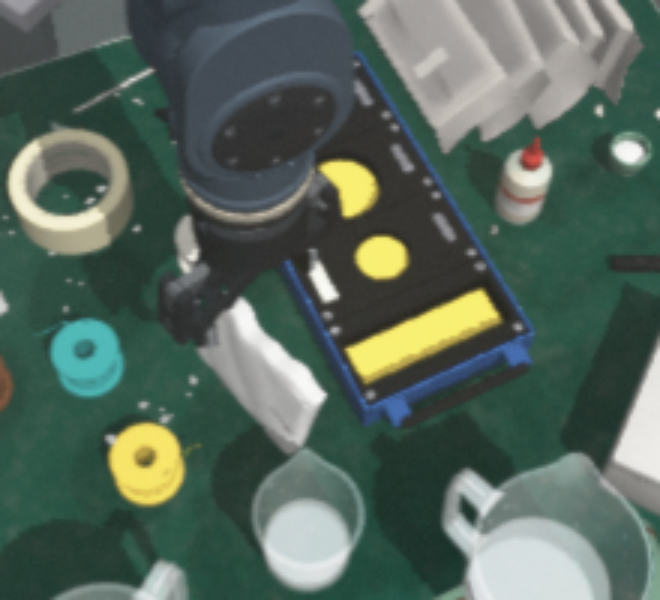

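The side view shows the open gripper above the packet's near half (crop 240,300) with the jaws across its thickness. The path down is clear and the beaker (crop 307,520) is well away. Descending and gripping.

Request:
send_rows --pt "0.001 0 0.03" --pt "0.001 0 0.06" --pt "0.001 0 0.085" --pt "0.001 0 0.1" --pt "0.001 0 0.115" --pt "0.001 0 0.115" --pt "0.001 0 0.115" --roll '[0,0,0,0,0,0,0]'

```text
t: 4.57
position: [0.5768, -0.3178, 0.0353]
ee_rot: [-3.141, 0.001, -0.199]
wrist_force: [0.1, -0.2, -0.0]
grip_width: 1.001
```

Request:
send_rows --pt "0 0 0" --pt "0 0 0" --pt "0 0 0" --pt "0 0 0" --pt "0 0 0" --pt "0 0 0" --pt "0 0 0" --pt "0 0 0" --pt "0 0 0" --pt "0 0 0" --pt "0 0 0" --pt "0 0 0" --roll '[0,0,0,0,0,0,0,0,0,0,0,0]' --fingers 1 --newtons 50

```text
t: 5.57
position: [0.5784, -0.3175, 0.0356]
ee_rot: [3.141, -0.001, -0.198]
wrist_force: [0.1, -1.5, 5.8]
grip_width: 0.181
```

Request:
send_rows --pt "0 0 -0.02" --pt "0 0 -0.04" --pt "0 0 -0.06" --pt "0 0 -0.08" --pt "0 0 -0.1" --pt "0 0 -0.12" --pt "0 0 -0.12" --pt "0 0 -0.12" --roll '[0,0,0,0,0,0,0,0]'

```text
t: 6.23
position: [0.5783, -0.3172, 0.1554]
ee_rot: [-3.142, -0.001, -0.198]
wrist_force: [-0.1, 0.2, -1.3]
grip_width: 0.176
```

```bash
python3 go.py .661 -.2025 .155 1.116;python3 - <<'E'
from h import *
for n in("side","top"):
    f=grab_frame(n);a,b,c,d=(120,320,220,440) if n=="side" else (110,290,230,430)
    cv2.imwrite(f"pics/{n}2.png",cv2.resize(f["frame"][a:b,c:d][:,:,::-1],None,fx=3,fy=3))
E
```

```text
t 6.23 dp [ 0.0586 -0.1287  0.0004] roll -75.27 len 0.141 rows 11 pos [ 0.5783 -0.3172  0.1554] rpy [-3.142e+00 -1.000e-03 -1.980e-01] q1,q6 [-0.5   2.84] grip 0.176 F [-0.1  0.2 -1.3]
```

View pics/side2.png

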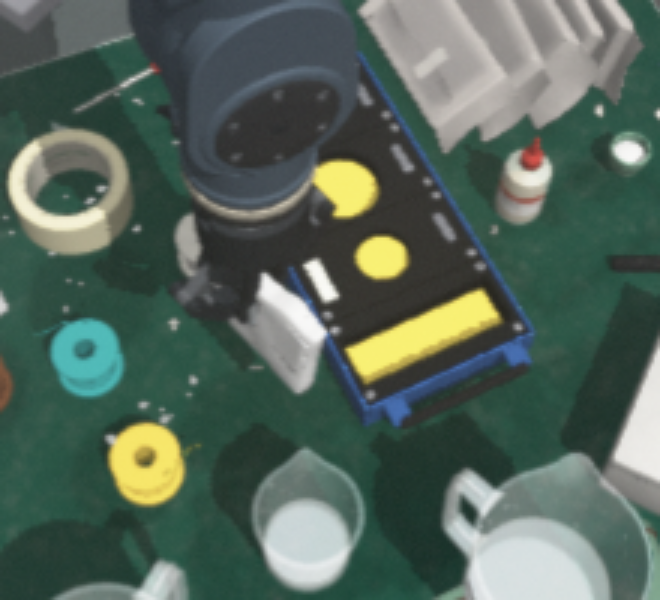

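View pics/top2.png

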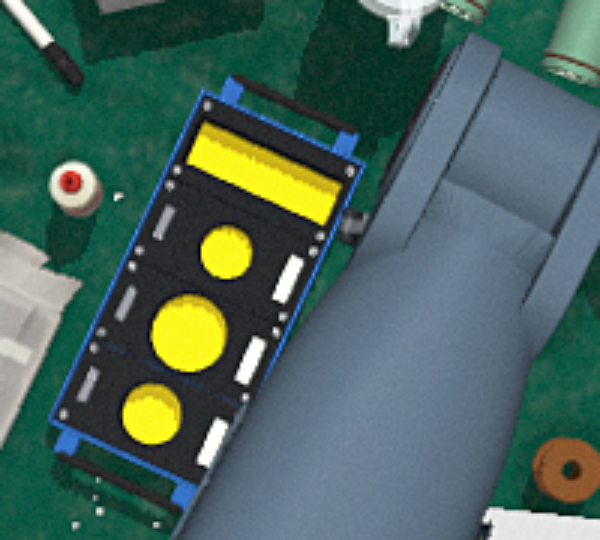

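Packet held and hanging upright (wrist −1.3 N, about 165 g). Carrying it to the slot and turning it.

Request:
send_rows --pt "0.004 -0.009 0" --pt "0.008 -0.018 0" --pt "0.0125 -0.0275 0" --pt "0.017 -0.037 0" --pt "0.021 -0.046 0" --pt "0.025 -0.055 0" --pt "0.029 -0.064 0" --pt "0.033 -0.073 0" --pt "0.0375 -0.0825 0" --pt "0.042 -0.092 0" --pt "0.046 -0.101 0" --pt "0.05 -0.11 0" --pt "0.054 -0.119 0" --pt "0.0586 -0.1287 0" --pt "0.0586 -0.1287 0" --pt "0.0586 -0.1287 0" --pt "0.0586 -0.1287 0" --roll '[-5,-10,-15,-21,-27,-33,-39,-45,-51,-57,-63,-68,-72,-75.3,-75.3,-75.3,-75.3]'

```text
t: 7.75
position: [0.66, -0.2026, 0.154]
ee_rot: [-3.14, 0.0, 1.114]
wrist_force: [0.5, -0.5, -1.8]
grip_width: 0.176
```

```bash
python3 go.py .661 -.2025 .055 1.116;python3 - <<'E'
from h import *
for n in("side","top"):
    f=grab_frame(n);a,b,c,d=(130,290,280,440) if n=="side" else (110,290,230,430)
    cv2.imwrite(f"pics/{n}3.png",cv2.resize(f["frame"][a:b,c:d][:,:,::-1],None,fx=3.5,fy=3.5))
    for r in regions_of(n,"meter_packet")[:2]:print(n,r["box"],r["confidence"])
    for r in tip_of(n,"meter_packet")[:2]:print(n,r["position"],r["confidence"],at_z(f,[r["position"]],.12))
E
```

```text
t 7.75 dp [0.0006 0.001  0.099 ] roll -0.09 len 0.099 rows 3 pos [ 0.66   -0.2026  0.154 ] rpy [-3.14   0.     1.114] q1,q6 [-0.3   1.73] grip 0.176 F [ 0.5 -0.5 -1.8]
side [338.9, 187.2, 388.6, 230.9] 0.57
side [360.4, 213.3] 0.93 [[ 0.65202371 -0.20865355  0.12      ]]
```

View pics/side3.png

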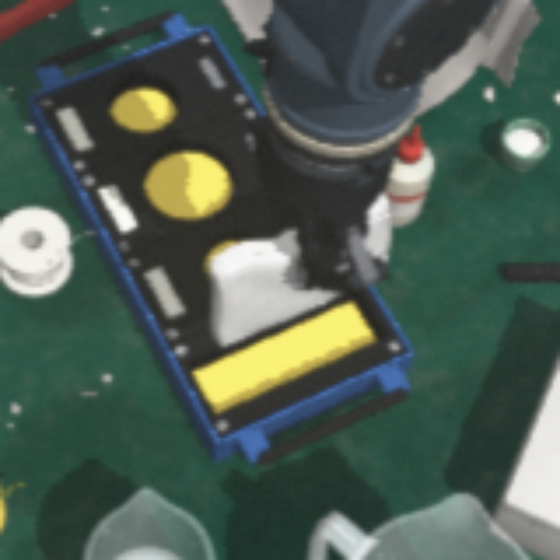

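View pics/top3.png

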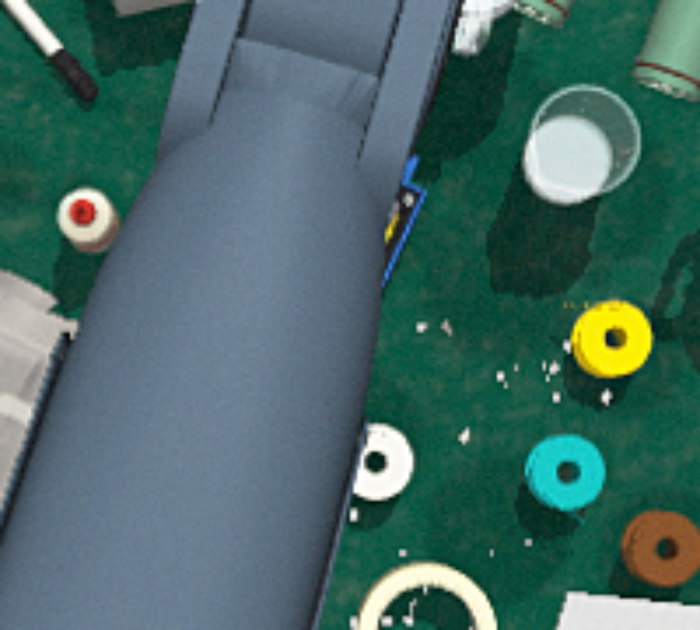

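```bash
python3 - <<'E'
from fit import *
np.set_printoptions(precision=1,suppress=True)
f=grab_frame("side")
for th in(.015,.029):
    P=np.r_[rect((.66,-.2026),.124,th,1.116,.1185),rect((.66,-.2026),.124,th,1.116,.1895)]
    p=proj(f,P);print(th,p)
im=f["frame"][:,:,::-1].copy()
big=cv2.resize(im[170:250,320:410],None,fx=8,fy=7,interpolation=cv2.INTER_CUBIC)
for a in proj(f,np.r_[rect((.66,-.2026),.124,.029,1.116,.1185),rect((.66,-.2026),.124,.029,1.116,.1895)]):
    cv2.circle(big,(int((a[0]-320+.5)*8),int((a[1]-170+.5)*7)),4,(0,0,255),-1)
cv2.imwrite("pics/s4.png",big)
E
```

```text
0.015 [[386.3 200.9]
 [339.4 221.5]
 [342.3 226.9]
 [389.5 206. ]
 [390.8 185.6]
 [340.8 207.2]
 [344.  212.8]
 [394.2 190.9]]
0.029 [[384.8 198.5]
 [338.  219. ]
 [343.8 229.4]
 [391.  208.4]
 [389.2 183.2]
 [339.3 204.6]
 [345.5 215.5]
 [395.9 193.4]]
```

View pics/s4.png

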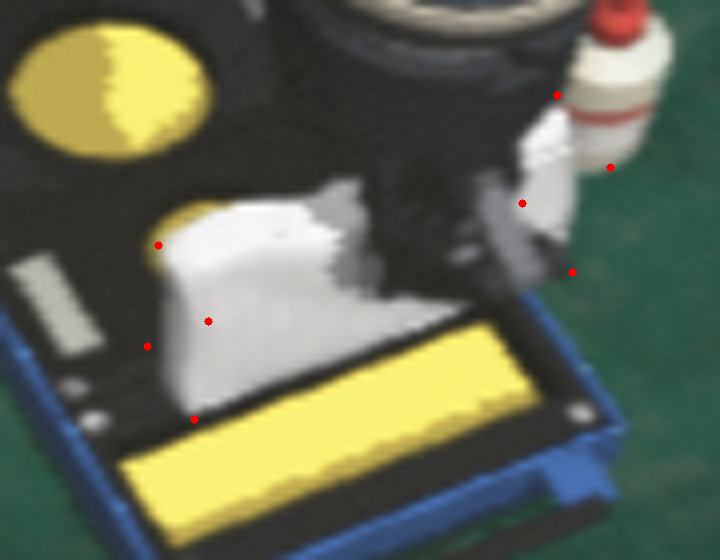

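Predicted corners match the seen packet to within about 1 px; the bottom-left corner (193,412) is over the slot line with correct yaw. Lowering in two stages.

Request:
send_rows --pt "0.0006 0.001 0.02" --pt "0.0006 0.001 0.04" --pt "0.0006 0.001 0.06" --pt "0.0006 0.001 0.075" --pt "0.0006 0.001 0.084" --pt "0.0006 0.001 0.09" --pt "0.0006 0.001 0.094" --pt "0.0006 0.001 0.094" --roll '[0,0,0,0,0,0,0,0]'

```text
t: 8.77
position: [0.6618, -0.2024, 0.0608]
ee_rot: [-3.141, -0.0, 1.116]
wrist_force: [0.0, 0.0, -1.3]
grip_width: 0.178
```

Request:
send_rows --pt "0 0 0.003" --pt "0 0 0.006" --pt "0 0 0.009" --pt "0 0 0.0115" --pt "0 0 0.0115" --roll '[0,0,0,0,0]'

```text
t: 9.18
position: [0.6616, -0.2023, 0.049]
ee_rot: [-3.141, 0.0, 1.116]
wrist_force: [-1.0, 0.9, -1.4]
grip_width: 0.178
```

Request:
send_rows --pt "0 0 0.001" --pt "0 0 0.0015" --pt "0 0 0.0015" --roll '[0,0,0]'

```text
t: 9.43
position: [0.6619, -0.2023, 0.048]
ee_rot: [-3.142, -0.0, 1.116]
wrist_force: [-0.9, -0.3, -1.8]
grip_width: 0.175
```

Request:
send_rows --pt "0 0 0" --pt "0 0 0" --pt "0 0 0" --pt "0 0 0" --pt "0 0 0" --pt "0 0 0" --roll '[0,0,0,0,0,0]' --fingers -0.1

```text
t: 9.93
position: [0.6619, -0.2024, 0.0481]
ee_rot: [3.141, -0.0, 1.116]
wrist_force: [-0.2, 1.0, -0.1]
grip_width: 0.553
```

Request:
send_rows --pt "0 0 -0.01" --pt "0 0 -0.03" --pt "0 0 -0.06" --pt "0 0 -0.1" --pt "0 0 -0.11" --pt "0 0 -0.11" --roll '[0,0,0,0,0,0]'

```text
t: 10.43
position: [0.6639, -0.203, 0.1634]
ee_rot: [3.134, -0.001, 1.116]
wrist_force: [0.3, -1.7, -0.1]
grip_width: 0.548
```

```bash
python3 go.py .4637 -.247 .155 1.118
```

```text
t 10.43 dp [-0.1274 -0.1607  0.007 ] roll -0.09 len 0.205 rows 5 pos [ 0.6639 -0.203   0.1634] rpy [ 3.134e+00 -1.000e-03  1.116e+00] q1,q6 [-0.3   1.73] grip 0.548 F [ 0.3 -1.7 -0.1]
```

Request:
send_rows --pt "-0.025 -0.032 0" --pt "-0.05 -0.063 0" --pt "-0.075 -0.095 0" --pt "-0.102 -0.127 0" --pt "-0.127 -0.1585 0" --pt "-0.127 -0.1585 0" --pt "-0.127 -0.1585 0" --pt "-0.127 -0.1585 0" --roll '[0,0,0,0,0,0,0,0]' --fingers -1

```text
t: 11.1
position: [0.464, -0.2472, 0.1583]
ee_rot: [3.141, -0.0, 1.116]
wrist_force: [0.6, 0.2, 0.5]
grip_width: 0.995
```

```bash
python3 go.py .4637 -.247 .015 1.118; cat > m3.py <<'E'
from fit import *
np.set_printoptions(precision=4,suppress=True)
f=grab_frame("top");g=grab_frame("side")
cv2.imwrite("pics/t5.png",cv2.resize(f["frame"][110:290,230:430][:,:,::-1],None,fx=3.5,fy=3.3))
cv2.imwrite("pics/s5.png",cv2.resize(g["frame"][120:290,240:440][:,:,::-1],None,fx=3.5,fy=3.5))
E
python3 m3.py
```

```text
t 11.1 dp [ 0.     -0.0005  0.1433] roll -0.13 len 0.143 rows 4 pos [ 0.464  -0.2472  0.1583] rpy [ 3.141 -0.     1.116] q1,q6 [-0.49  1.54] grip 0.995 F [0.6 0.2 0.5]
```

View pics/s5.png

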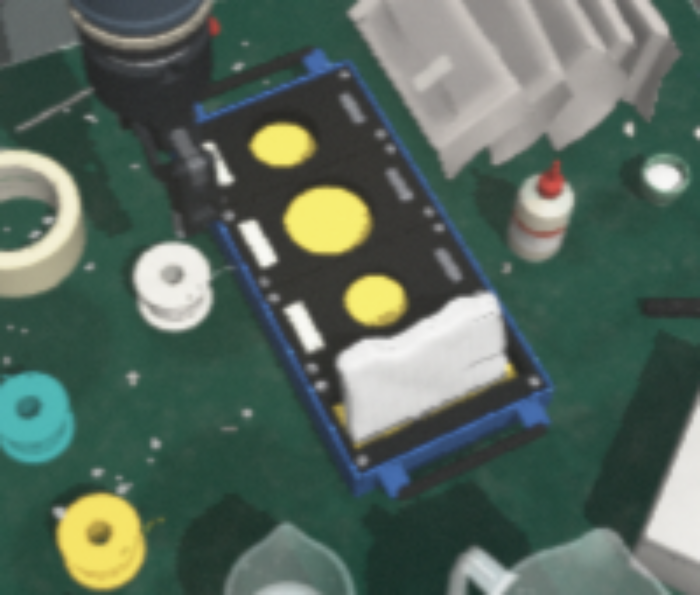

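View pics/t5.png

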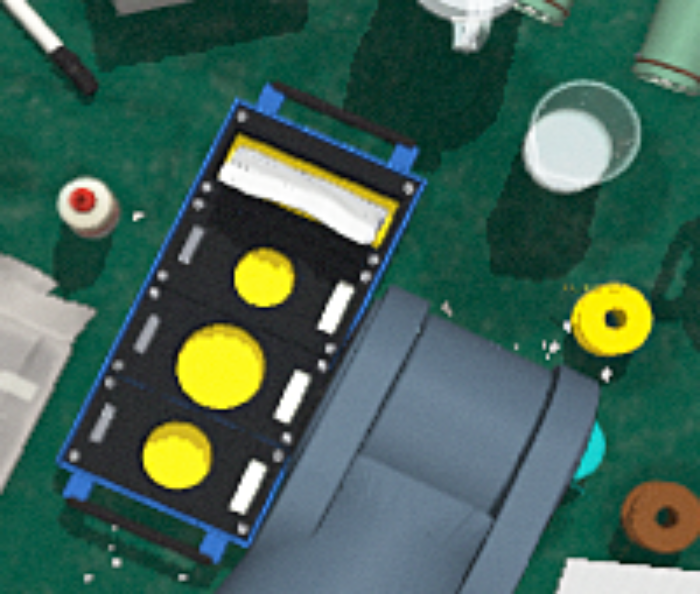

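The packet stands in its slot (side crop 425,365), upright and aligned. The gripper is above the white spool (172,285), with the jaws perpendicular to its wire end (228,268). Descending.

Request:
send_rows --pt "0 -0.0005 0.04" --pt "0 -0.0005 0.08" --pt "0 -0.0005 0.11" --pt "0 -0.0005 0.13" --pt "0 -0.0005 0.143" --pt "0 -0.0005 0.143" --pt "0 -0.0005 0.143" --roll '[0,0,0,0,0,0,0]'

```text
t: 11.78
position: [0.4637, -0.2462, 0.0143]
ee_rot: [-3.14, -0.0, 1.117]
wrist_force: [0.1, 0.7, 0.4]
grip_width: 0.998
```

Request:
send_rows --pt "0 0 0" --pt "0 0 0" --pt "0 0 0" --pt "0 0 0" --pt "0 0 0" --pt "0 0 0" --pt "0 0 0" --pt "0 0 0" --pt "0 0 0" --roll '[0,0,0,0,0,0,0,0,0]' --fingers 1 --newtons 60

```text
t: 12.53
position: [0.4643, -0.2471, 0.0166]
ee_rot: [3.139, -0.0, 1.117]
wrist_force: [0.5, 0.8, 6.6]
grip_width: 0.621
```

```bash
python3 go.py .5212 -.1339 .115 1.118; python3 - <<'E'
from h import *
g=grab_frame("side")
cv2.imwrite("pics/s6.png",cv2.resize(g["frame"][150:240,240:370][:,:,::-1],None,fx=6,fy=6,interpolation=cv2.INTER_CUBIC))
E
```

```text
t 12.53 dp [ 0.1267  0.0017 -0.0984] roll -0.08 len 0.16 rows 4 pos [ 0.4643 -0.2471  0.0166] rpy [ 3.139 -0.     1.117] q1,q6 [-0.49  1.54] grip 0.621 F [0.5 0.8 6.6]
```

View pics/s6.png

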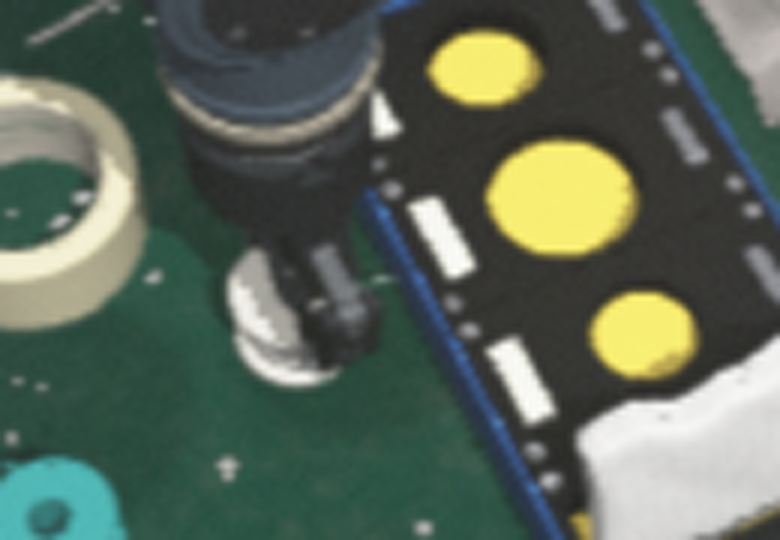

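Gripped by the top flange: opening ≈ 53 mm against 55 mm given, and the wire end is free beside the finger. Lifting and carrying.

Request:
send_rows --pt "0 0 -0.01" --pt "0 0 -0.02" --pt "0 0 -0.04" --pt "0 0 -0.06" --pt "0 0 -0.08" --pt "0 0 -0.095" --pt "0 0 -0.1" --pt "0 0 -0.1" --roll '[0,0,0,0,0,0,0,0]'

```text
t: 13.25
position: [0.4641, -0.2472, 0.117]
ee_rot: [3.138, 0.0, 1.116]
wrist_force: [-0.2, -0.6, -2.7]
grip_width: 0.62
```

```bash
python3 go.py .5212 -.1339 .115 1.118; python3 - <<'E'
from h import *
g=grab_frame("side")
cv2.imwrite("pics/s7.png",cv2.resize(g["frame"][130:240,240:370][:,:,::-1],None,fx=6,fy=5,interpolation=cv2.INTER_CUBIC))
E
```

```text
t 13.25 dp [0.1269 0.0016 0.002 ] roll -0.09 len 0.127 rows 4 pos [ 0.4641 -0.2472  0.117 ] rpy [3.138 0.    1.116] q1,q6 [-0.49  1.54] grip 0.62 F [-0.2 -0.6 -2.7]
```

View pics/s7.png

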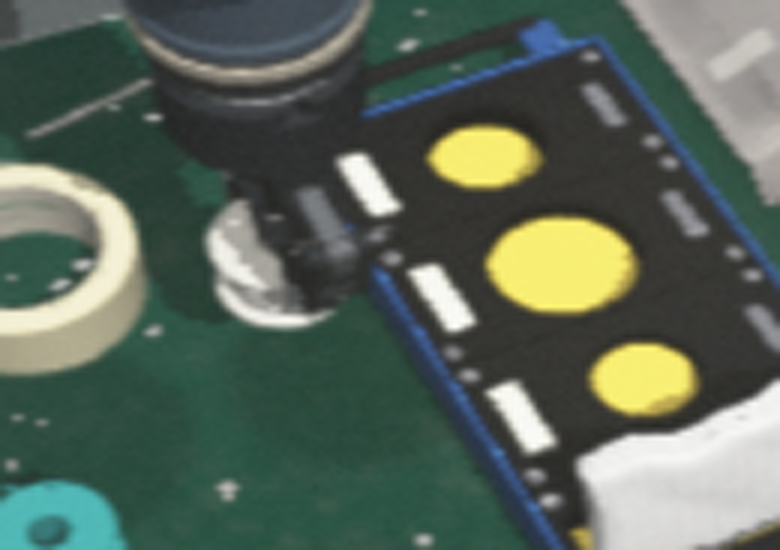

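Held level (−2.7 N). Moving over the spool well, then lowering.

Request:
send_rows --pt "0.025 0 0" --pt "0.05 0.0005 0" --pt "0.075 0.001 0" --pt "0.1 0.001 0" --pt "0.118 0.0015 0" --pt "0.1268 0.0016 0" --pt "0.1268 0.0016 0.01" --pt "0.1268 0.0016 0.025" --pt "0.1268 0.0016 0.045" --pt "0.1268 0.0016 0.055" --pt "0.1268 0.0016 0.06" --pt "0.1268 0.0016 0.06" --roll '[0,0,0,0,0,0,0,0,0,0,0,0]'

```text
t: 14.3
position: [0.519, -0.1338, 0.0535]
ee_rot: [-3.139, 0.001, 1.116]
wrist_force: [0.9, 0.2, -2.4]
grip_width: 0.623
```

```bash
python3 go.py .5212 -.1339 .036 1.118; python3 - <<'E'
from fit import *
g=grab_frame("side")
im=cv2.resize(g["frame"][140:230,280:400][:,:,::-1],None,fx=6.5,fy=6.5,interpolation=cv2.INTER_CUBIC)
s=read_state();c=s["position"]
for P,col in((ring(c,.0275,c[2]-.0155),(0,0,255)),(ring(c,.0275,c[2]+.0225),(0,0,255)),(ring((.5211,-.1339),.0335,.034),(255,255,0))):
    for a in proj(g,P): cv2.circle(im,(int((a[0]-280+.5)*6.5),int((a[1]-140+.5)*6.5)),2,col,-1)
cv2.imwrite("pics/s8.png",im)
E
```

```text
t 14.3 dp [0.0009 0.0021 0.0175] roll -0.14 len 0.018 rows 1 pos [ 0.519  -0.1338  0.0535] rpy [-3.139e+00  1.000e-03  1.116e+00] q1,q6 [-0.25  1.77] grip 0.623 F [ 0.9  0.2 -2.4]
```

View pics/s8.png

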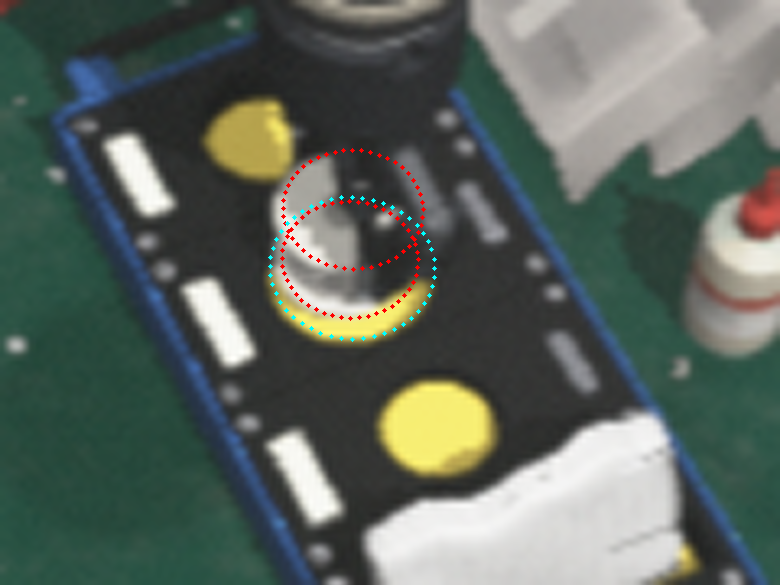

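```bash
python3 - <<'E'
from fit import *
g=grab_frame("side")
s=read_state();c=s["position"];print(c,s["wrist_force"])
p=c.copy();p[2]=.038
J=np.array([(proj(g,[p+d])-proj(g,[p]))[0]/.001 for d in np.eye(3)[:2]*.001]).T
d=np.linalg.solve(J,[1.7,1.0]);print(d, "tool",d@[.439,.898],d@[.898,-.439])
# white pixel silhouette: spool visible lower flange: fit ring on masks
r=regions_of("side","solder_spool")
for q in r[:4]:print(q["box"],q["confidence"])
E
```

```text
[ 0.52031184 -0.13397433  0.05519509] [ 0.13063417  0.6116209  -2.73308191]
[0.00537377 0.00032798] tool 0.002653614003611083 0.0046816576468940415
[321.4, 162.0, 335.9, 190.0] 0.75
[235.0, 225.3, 260.8, 251.1] 0.68
[196.9, 231.9, 222.5, 262.7] 0.64
[258.8, 260.6, 279.0, 288.3] 0.63
```

The spool sits about 1.7 px left of and 1 px above its predicted spot in the side view, roughly 3 mm off. I'll correct by +2.5 mm in tool x and y, then lower.

Request:
send_rows --pt "0.0025 0.0025 0" --pt "0.0025 0.0025 0" --pt "0.0025 0.0025 0.004" --pt "0.0025 0.0025 0.008" --pt "0.0025 0.0025 0.012" --pt "0.0025 0.0025 0.015" --pt "0.0025 0.0025 0.015" --pt "0.0025 0.0025 0.015" --roll '[0,0,0,0,0,0,0,0]'

```text
t: 15.12
position: [0.5234, -0.1322, 0.0396]
ee_rot: [-3.141, 0.0, 1.116]
wrist_force: [-0.0, 0.9, -2.4]
grip_width: 0.623
```

```bash
python3 go.py .5212 -.1339 .036 1.118; python3 - <<'E'
from fit import *
g=grab_frame("side")
im=cv2.resize(g["frame"][140:230,280:400][:,:,::-1],None,fx=6.5,fy=6.5,interpolation=cv2.INTER_CUBIC)
cv2.imwrite("pics/s9.png",im)
E
```

```text
t 15.12 dp [-0.0025 -0.0012  0.0036] roll -0.09 len 0.005 rows 1 pos [ 0.5234 -0.1322  0.0396] rpy [-3.141  0.     1.116] q1,q6 [-0.25  1.78] grip 0.623 F [-0.   0.9 -2.4]
```

View pics/s9.png

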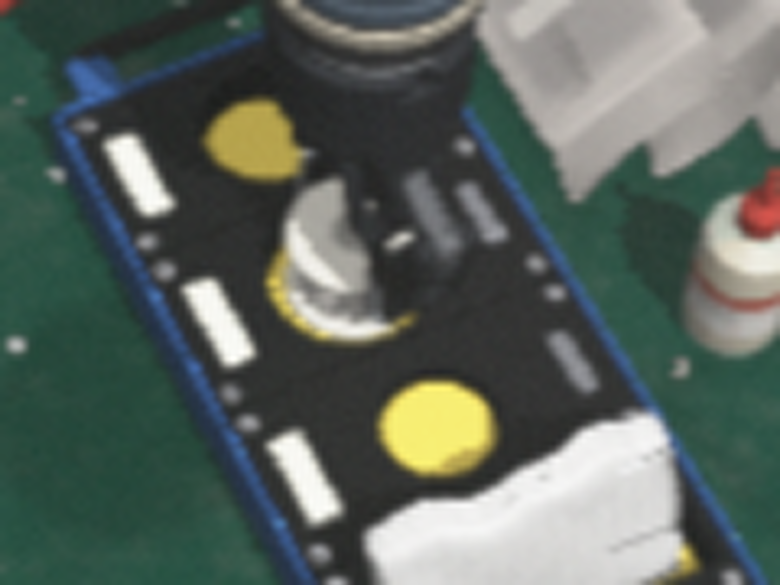

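The spool is inside the well, with yellow showing left and front. Lowering to contact.

Request:
send_rows --pt "0 0 0.0015" --pt "0 0 0.003" --pt "0 0 0.004" --pt "0 0 0.004" --roll '[0,0,0,0]'

```text
t: 15.5
position: [0.5235, -0.1323, 0.0358]
ee_rot: [-3.141, -0.0, 1.116]
wrist_force: [0.2, 1.0, -2.8]
grip_width: 0.619
```

Request:
send_rows --pt "0 0 0.0008" --pt "0 0 0.0015" --pt "0 0 0.0015" --roll '[0,0,0]'

```text
t: 15.75
position: [0.5237, -0.1323, 0.0346]
ee_rot: [3.141, -0.0, 1.116]
wrist_force: [-1.1, 0.2, -1.4]
grip_width: 0.622
```

Request:
send_rows --pt "0 0 0" --pt "0 0 0" --pt "0 0 0" --pt "0 0 0" --pt "0 0 0" --roll '[0,0,0,0,0]' --fingers -1

```text
t: 16.17
position: [0.5237, -0.1323, 0.0346]
ee_rot: [3.142, -0.0, 1.116]
wrist_force: [-0.5, 0.1, -0.2]
grip_width: 1.003
```

Request:
send_rows --pt "0 0 -0.01" --pt "0 0 -0.04" --pt "0 0 -0.08" --pt "0 0 -0.12" --pt "0 0 -0.15" --pt "0 0 -0.15" --roll '[0,0,0,0,0,0]'

```text
t: 16.67
position: [0.5265, -0.133, 0.1918]
ee_rot: [3.132, -0.002, 1.116]
wrist_force: [0.7, -1.0, -0.0]
grip_width: 0.996
```

```bash
python3 go.py .6474 -.0385 .185 2.69
```

```text
t 16.67 dp [0.138  0.0671 0.0077] roll -90.16 len 0.154 rows 13 pos [ 0.5265 -0.133   0.1918] rpy [ 3.132e+00 -2.000e-03  1.116e+00] q1,q6 [-0.25  1.78] grip 0.996 F [ 0.7 -1.  -0. ]
```

Request:
send_rows --pt "0.012 0.006 0" --pt "0.024 0.012 0" --pt "0.036 0.018 0" --pt "0.048 0.024 0" --pt "0.06 0.03 0" --pt "0.072 0.036 0" --pt "0.084 0.042 0" --pt "0.096 0.048 0" --pt "0.108 0.054 0" --pt "0.12 0.06 0" --pt "0.13 0.065 0" --pt "0.1385 0.07 0" --pt "0.1385 0.07 0" --pt "0.1385 0.07 0" --pt "0.1385 0.07 0" --pt "0.1385 0.07 0" --roll '[-7,-14,-21,-28,-35,-42,-49,-56,-63,-70,-77,-84,-90.2,-90.2,-90.2,-90.2]'

```text
t: 18.0
position: [0.6471, -0.0388, 0.1847]
ee_rot: [3.142, -0.0, 2.687]
wrist_force: [0.7, -0.0, 0.2]
grip_width: 1.0
```

```bash
python3 go.py .6474 -.0385 .043 2.69; sed -i 's/5.png/10.png/g' m3.py; python3 m3.py; python3 m2.py | grep flux
```

```text
t 18.0 dp [-0.0002  0.0004  0.1417] roll -0.17 len 0.142 rows 4 pos [ 0.6471 -0.0388  0.1847] rpy [ 3.142 -0.     2.687] q1,q6 [-0.06  0.39] grip 1.0 F [ 0.7 -0.   0.2]
flux_bottle [0, 1] none
flux_bottle [0] [ 0.6485 -0.04  ] 0.15453284978866577
flux_bottle [1] noneTraceback (most recent call last):
  File "m2.py", line 24, in <module>
    v,u=np.nonzero(ms[1]);w=at_z(F[1],np.c_[u,v],.05)[:,:2];w=w-w.mean(0);e=np.linalg.svd(w,full_matrices=False)[2][0];x0[2]=np.arctan2(e[1],e[0]);print("pca yaw",x0[2])
        ~~~~~~~~~~^^^^^^^
    return _wrapfunc(a, 'nonzero')
    return _wrapit(obj, method, *args, **kwds)
    result = getattr(arr, method)(*args, **kwds)
ValueError: Calling nonzero on 0d arrays is not allowed. Use np.atleast_1d(scalar).nonzero() instead.
```

View pics/s10.png

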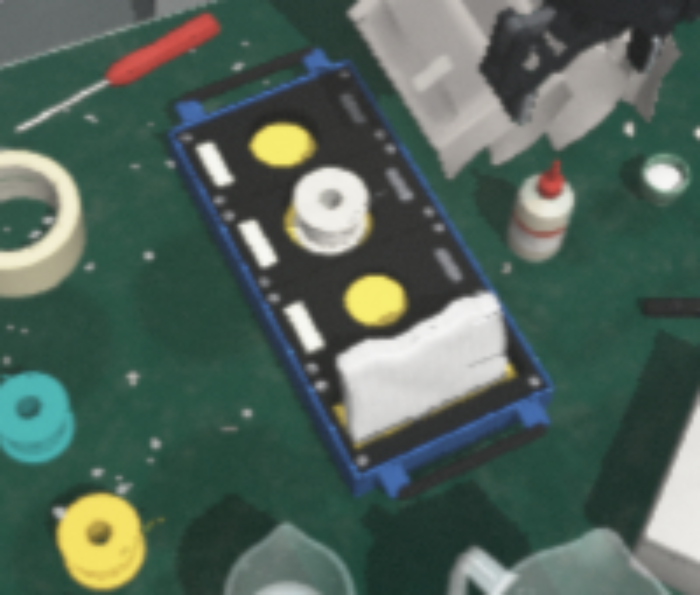

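View pics/t10.png

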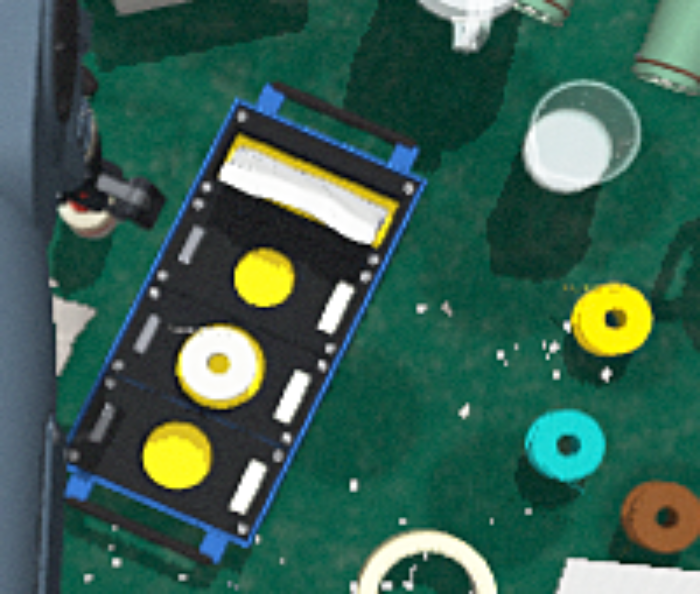

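The spool is seated and centred in the middle well. The gripper is over the bottle, jaws parallel to the insert's x. Descending; the nozzle fits between the fingers with about 5 mm below the palm.

Request:
send_rows --pt "0 0 0.03" --pt "0 0 0.06" --pt "0 0 0.09" --pt "0 0 0.11" --pt "0 0 0.125" --pt "0 0 0.134" --pt "0 0 0.139" --pt "0 0 0.139" --pt "0 0 0.139" --roll '[0,0,0,0,0,0,0,0,0]'

```text
t: 19.35
position: [0.6478, -0.0386, 0.0462]
ee_rot: [3.141, 0.001, 2.691]
wrist_force: [-0.4, 0.0, 0.8]
grip_width: 0.997
```

```bash
python3 go.py .6474 -.0385 .045 2.69; python3 - <<'E'
from h import *
g=grab_frame("side")
cv2.imwrite("pics/s11.png",cv2.resize(g["frame"][110:220,340:470][:,:,::-1],None,fx=6,fy=5,interpolation=cv2.INTER_CUBIC))
E
```

```text
t 19.35 dp [ 0.0005 -0.0001  0.0012] roll 0.04 len 0.001 rows 1 pos [ 0.6478 -0.0386  0.0462] rpy [3.141e+00 1.000e-03 2.691e+00] q1,q6 [-0.06  0.39] grip 0.997 F [-0.4  0.   0.8]
```

View pics/s11.png

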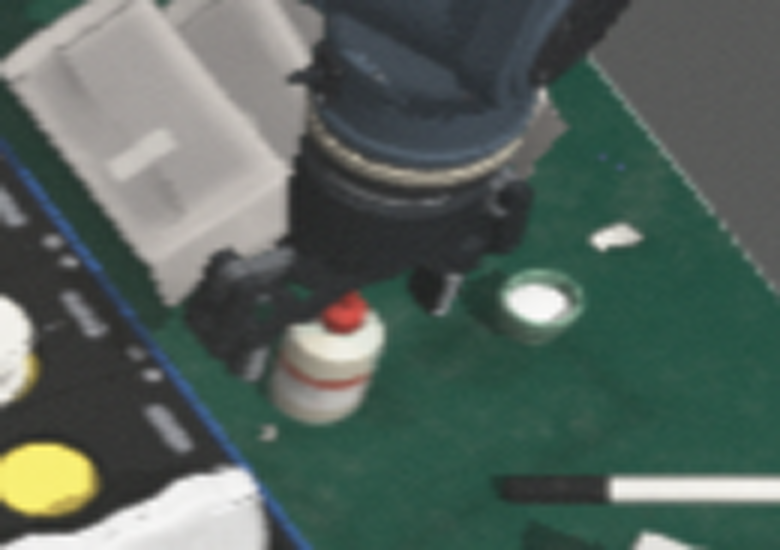

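The bottle (330,360) stands centred between the fingers (240,340 and 440,285), with its nozzle free. Closing at 30 N.

Request:
send_rows --pt "0 0 0" --pt "0 0 0" --pt "0 0 0" --pt "0 0 0" --pt "0 0 0" --pt "0 0 0" --pt "0 0 0" --pt "0 0 0" --pt "0 0 0" --pt "0 0 0" --roll '[0,0,0,0,0,0,0,0,0,0]' --fingers 1 --newtons 30

```text
t: 20.23
position: [0.6477, -0.0386, 0.0462]
ee_rot: [3.141, 0.001, 2.691]
wrist_force: [-0.4, 1.2, 6.3]
grip_width: 0.462
```

Request:
send_rows --pt "0 0 -0.01" --pt "0 0 -0.02" --pt "0 0 -0.03" --pt "0 0 -0.045" --pt "0 0 -0.06" --pt "0 0 -0.075" --pt "0 0 -0.08" --pt "0 0 -0.08" --roll '[0,0,0,0,0,0,0,0]'

```text
t: 20.9
position: [0.6484, -0.0387, 0.1277]
ee_rot: [3.14, 0.003, 2.691]
wrist_force: [0.4, -0.1, -0.8]
grip_width: 0.461
```

```bash
python3 go.py .4507 -.1 .125 2.69; python3 - <<'E'
from h import *
g=grab_frame("side")
cv2.imwrite("pics/s12.png",cv2.resize(g["frame"][90:200,340:470][:,:,::-1],None,fx=6,fy=5,interpolation=cv2.INTER_CUBIC))
E
```

```text
t 20.9 dp [ 0.1513 -0.1413  0.002 ] roll 0.04 len 0.207 rows 5 pos [ 0.6484 -0.0387  0.1277] rpy [3.140e+00 3.000e-03 2.691e+00] q1,q6 [-0.06  0.39] grip 0.461 F [ 0.4 -0.1 -0.8]
```

View pics/s12.png

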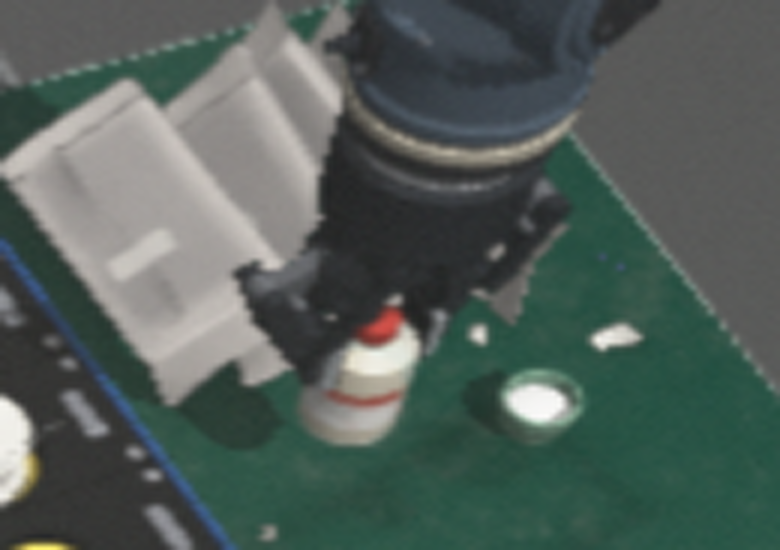

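Bottle held upright (opening 39 mm, about 0.6 N). Carrying it to the bottle well.

Request:
send_rows --pt "0.006 -0.0055 0" --pt "0.015 -0.014 0" --pt "0.0275 -0.026 0" --pt "0.0425 -0.04 0" --pt "0.0575 -0.054 0" --pt "0.0725 -0.068 0" --pt "0.0875 -0.082 0" --pt "0.1025 -0.096 0" --pt "0.1175 -0.11 0" --pt "0.13 -0.122 0" --pt "0.14 -0.131 0" --pt "0.147 -0.1375 0" --pt "0.1505 -0.141 0" --pt "0.1505 -0.141 0" --pt "0.1505 -0.141 0.01" --pt "0.1505 -0.141 0.02" --pt "0.1505 -0.141 0.03" --pt "0.1505 -0.141 0.036" --pt "0.1505 -0.141 0.038" --pt "0.1505 -0.141 0.038" --roll '[0,0,0,0,0,0,0,0,0,0,0,0,0,0,0,0,0,0,0,0]'

```text
t: 22.62
position: [0.4505, -0.0998, 0.087]
ee_rot: [-3.141, -0.001, 2.691]
wrist_force: [-0.1, -1.1, -0.3]
grip_width: 0.458
```

```bash
python3 go.py .4507 -.1 .058 2.69; python3 - <<'E'
from fit import *
g=grab_frame("side")
im=cv2.resize(g["frame"][90:200,260:390][:,:,::-1],None,fx=6,fy=5.4,interpolation=cv2.INTER_CUBIC)
c=read_state()["position"];zb=c[2]-.0457
for P,col in((ring(c,.0205,zb),(0,0,255)),(ring((.4507,-.1),.0265,.034),(255,255,0))):
    for a in proj(g,P): cv2.circle(im,(int((a[0]-260+.5)*6),int((a[1]-90+.5)*5.4)),2,col,-1)
cv2.imwrite("pics/s13.png",im)
E
```

```text
t 22.62 dp [-0.0003 -0.0001  0.029 ] roll 0.05 len 0.029 rows 1 pos [ 0.4505 -0.0998  0.087 ] rpy [-3.141e+00 -1.000e-03  2.691e+00] q1,q6 [-0.22  0.23] grip 0.458 F [-0.1 -1.1 -0.3]
```

View pics/s13.png

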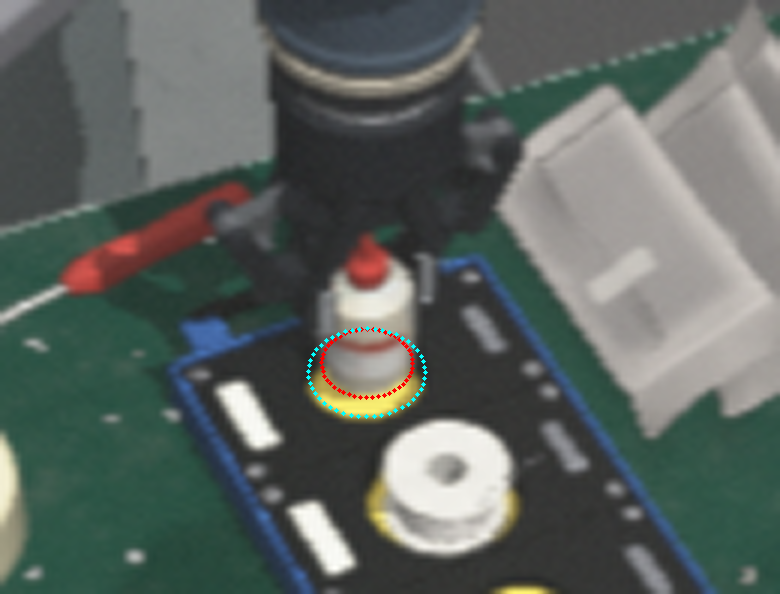

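The bottle's foot (370,395) matches the predicted ring and lies inside the well ring. Lowering.

Request:
send_rows --pt "0 0 0.006" --pt "0 0 0.013" --pt "0 0 0.019" --pt "0 0 0.024" --pt "0 0 0.027" --pt "0 0 0.027" --roll '[0,0,0,0,0,0]'

```text
t: 23.17
position: [0.4499, -0.0998, 0.0597]
ee_rot: [-3.141, -0.001, 2.691]
wrist_force: [0.5, 0.0, -0.6]
grip_width: 0.457
```

Request:
send_rows --pt "0 0 0.001" --pt "0 0 0.0018" --pt "0 0 0.0018" --roll '[0,0,0]'

```text
t: 23.42
position: [0.4506, -0.0999, 0.0588]
ee_rot: [3.141, 0.0, 2.691]
wrist_force: [-0.1, -0.3, -0.9]
grip_width: 0.457
```

Request:
send_rows --pt "0 0 0.0005" --pt "0 0 0.001" --pt "0 0 0.0015" --pt "0 0 0.0015" --roll '[0,0,0,0]'

```text
t: 23.75
position: [0.4511, -0.1001, 0.0581]
ee_rot: [3.141, 0.002, 2.691]
wrist_force: [-2.3, 0.9, 9.8]
grip_width: 0.455
```

```bash
python3 go.py .4507 -.1 .058 2.69; python3 - <<'E'
from fit import *
g=grab_frame("side")
im=cv2.resize(g["frame"][90:200,260:390][:,:,::-1],None,fx=6,fy=5.4,interpolation=cv2.INTER_CUBIC)
cv2.imwrite("pics/s14.png",im)
E
```

```text
t 23.75 dp [ 0.0003 -0.0001  0.0001] roll 0.04 len 0.0 rows 1 pos [ 0.4511 -0.1001  0.0581] rpy [3.141e+00 2.000e-03 2.691e+00] q1,q6 [-0.22  0.23] grip 0.455 F [-2.3  0.9  9.8]
```

View pics/s14.png

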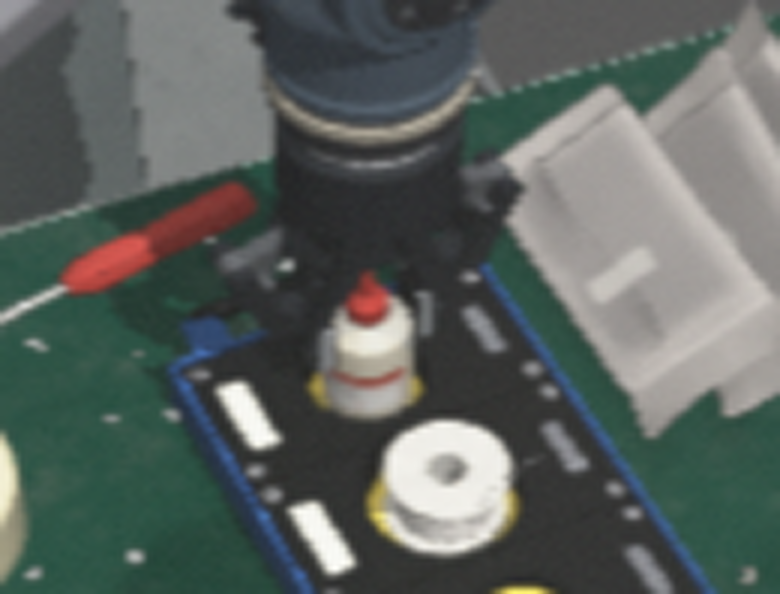

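Floor contact (+9.8 N) with the bottle in the well. Releasing gently and retreating straight up.

Request:
send_rows --pt "0 0 -0.0008" --pt "0 0 -0.0008" --pt "0 0 -0.0008" --roll '[0,0,0]'

```text
t: 24.05
position: [0.4506, -0.0999, 0.0582]
ee_rot: [3.141, 0.0, 2.691]
wrist_force: [-0.0, 0.5, 2.1]
grip_width: 0.459
```

Request:
send_rows --pt "0 0 0" --pt "0 0 0" --pt "0 0 0" --pt "0 0 0" --pt "0 0 0" --pt "0 0 0" --roll '[0,0,0,0,0,0]' --fingers -1

```text
t: 24.55
position: [0.4504, -0.0999, 0.0579]
ee_rot: [3.141, -0.0, 2.691]
wrist_force: [0.3, -0.1, -1.0]
grip_width: 1.003
```

Request:
send_rows --pt "0 0 -0.01" --pt "0 0 -0.03" --pt "0 0 -0.06" --pt "0 0 -0.1" --pt "0 0 -0.12" --pt "0 0 -0.12" --pt "0 0 -0.12" --roll '[0,0,0,0,0,0,0]'

```text
t: 25.13
position: [0.4512, -0.1001, 0.179]
ee_rot: [3.141, 0.003, 2.691]
wrist_force: [-0.6, 0.3, -0.3]
grip_width: 0.999
```

```bash
python3 go.py .7017 .0578 .178 2.69;  python3 - <<'E'
from fit import *
for n,(a,b,c,d) in(("side",(90,220,260,450)),("top",(130,270,190,340))):
    g=grab_frame(n)
    cv2.imwrite(f"pics/{n}15.png",cv2.resize(g["frame"][a:b,c:d][:,:,::-1],None,fx=4,fy=4,interpolation=cv2.INTER_CUBIC))
E
```

```text
t 25.13 dp [-0.1566  0.2513  0.0016] roll 0.04 len 0.296 rows 8 pos [ 0.4512 -0.1001  0.179 ] rpy [3.141e+00 3.000e-03 2.691e+00] q1,q6 [-0.22  0.23] grip 0.999 F [-0.6  0.3 -0.3]
```

View pics/side15.png

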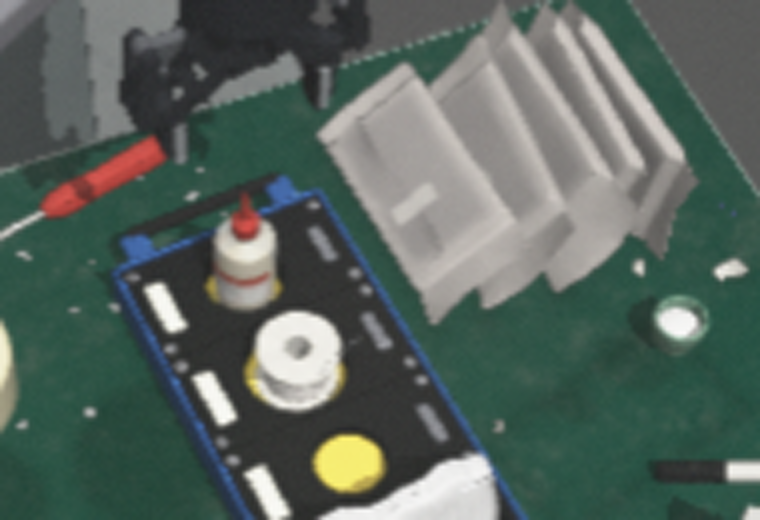

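The bottle stands upright in its well (245,265). Now the green cap at (680,322).

Request:
send_rows --pt "-0.0175 0.028 0" --pt "-0.035 0.056 0" --pt "-0.0525 0.084 0" --pt "-0.07 0.112 0" --pt "-0.0875 0.14 0" --pt "-0.105 0.168 0" --pt "-0.1225 0.196 0" --pt "-0.14 0.224 0" --pt "-0.1565 0.251 0" --pt "-0.1565 0.251 0" --pt "-0.1565 0.251 0" --pt "-0.1565 0.251 0.04" --pt "-0.1565 0.251 0.07" --pt "-0.1565 0.251 0.08" --pt "-0.1565 0.251 0.08" --pt "-0.1565 0.251 0.08" --roll '[0,0,0,0,0,0,0,0,0,0,0,0,0,0,0,0]'

```text
t: 26.57
position: [0.7001, 0.0573, 0.0984]
ee_rot: [-3.141, -0.001, 2.69]
wrist_force: [0.0, -0.5, 0.0]
grip_width: 1.001
```

```bash
python3 go.py .7017 .0578 .012 2.69;  python3 - <<'E'
from fit import *
for n,(a,b,c,d) in(("side",(90,220,300,490)),):
    g=grab_frame(n)
    cv2.imwrite(f"pics/{n}16.png",cv2.resize(g["frame"][a:b,c:d][:,:,::-1],None,fx=4,fy=4,interpolation=cv2.INTER_CUBIC))
E
```

```text
t 26.57 dp [-0.0013  0.0012  0.0864] roll 0.01 len 0.086 rows 3 pos [0.7001 0.0573 0.0984] rpy [-3.141e+00 -1.000e-03  2.690e+00] q1,q6 [0.08 0.53] grip 1.001 F [ 0.  -0.5  0. ]
```

View pics/side16.png

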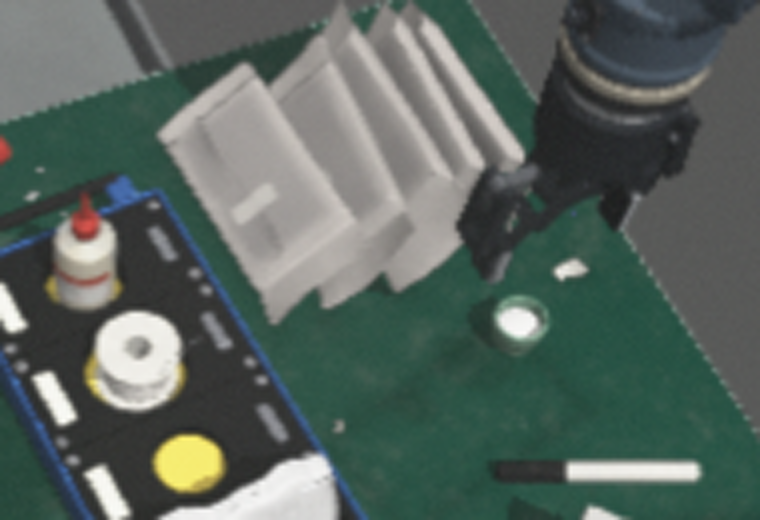

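Request:
send_rows --pt "-0.001 0.0005 0.02" --pt "-0.001 0.0005 0.04" --pt "-0.001 0.0005 0.06" --pt "-0.001 0.0005 0.075" --pt "-0.001 0.0005 0.083" --pt "-0.001 0.0005 0.086" --pt "-0.001 0.0005 0.086" --pt "-0.001 0.0005 0.086" --roll '[0,0,0,0,0,0,0,0]'

```text
t: 27.28
position: [0.7028, 0.0579, 0.0136]
ee_rot: [3.14, 0.002, 2.691]
wrist_force: [0.2, -1.0, 0.8]
grip_width: 0.996
```

Request:
send_rows --pt "0 0 0" --pt "0 0 0" --pt "0 0 0" --pt "0 0 0" --pt "0 0 0" --pt "0 0 0" --pt "0 0 0" --pt "0 0 0" --pt "0 0 0" --pt "0 0 0" --roll '[0,0,0,0,0,0,0,0,0,0]' --fingers 1 --newtons 30

```text
t: 28.12
position: [0.7021, 0.0578, 0.0126]
ee_rot: [3.141, 0.001, 2.691]
wrist_force: [-1.2, 0.4, 5.3]
grip_width: 0.388
```

```bash
python3 go.py .7017 .0578 .012 2.69;  python3 - <<'E'
from fit import *
for n,(a,b,c,d) in(("side",(110,210,370,490)),):
    g=grab_frame(n)
    cv2.imwrite(f"pics/{n}17.png",cv2.resize(g["frame"][a:b,c:d][:,:,::-1],None,fx=6,fy=6,interpolation=cv2.INTER_CUBIC))
E
```

```text
t 28.12 dp [ 0.0003 -0.0002  0.0006] roll 0.04 len 0.001 rows 1 pos [0.7021 0.0578 0.0126] rpy [3.141e+00 1.000e-03 2.691e+00] q1,q6 [0.08 0.53] grip 0.388 F [-1.2  0.4  5.3]
```

View pics/side17.png

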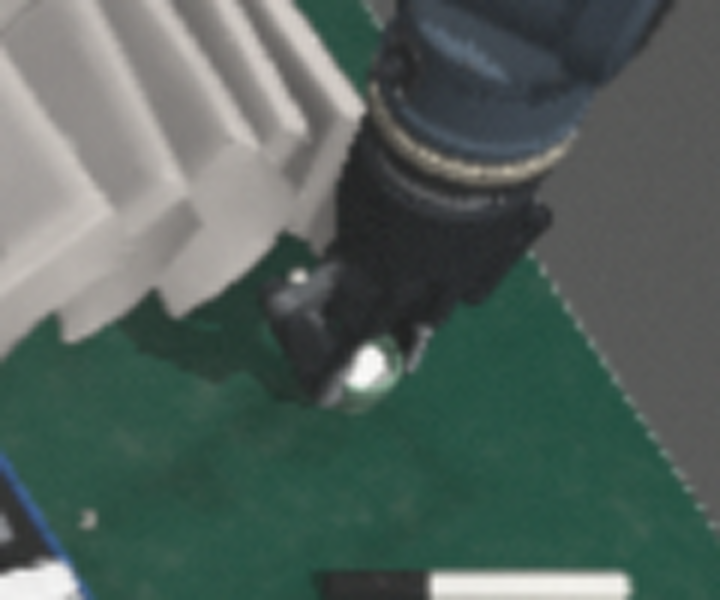

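Request:
send_rows --pt "0 0 -0.01" --pt "0 0 -0.025" --pt "0 0 -0.05" --pt "0 0 -0.08" --pt "0 0 -0.11" --pt "0 0 -0.12" --pt "0 0 -0.12" --pt "0 0 -0.12" --roll '[0,0,0,0,0,0,0,0]'

```text
t: 28.83
position: [0.7019, 0.0578, 0.1321]
ee_rot: [3.141, 0.0, 2.691]
wrist_force: [-0.5, 0.1, -1.3]
grip_width: 0.384
```

```bash
python3 go.py .5910 -.168 .132 2.69;  python3 - <<'E'
from fit import *
for n,(a,b,c,d) in(("side",(90,190,370,490)),):
    g=grab_frame(n)
    cv2.imwrite(f"pics/{n}18.png",cv2.resize(g["frame"][a:b,c:d][:,:,::-1],None,fx=6,fy=6,interpolation=cv2.INTER_CUBIC))
E
```

```text
t 28.83 dp [ 0.0014 -0.2516 -0.    ] roll 0.04 len 0.252 rows 7 pos [0.7019 0.0578 0.1321] rpy [3.141 0.    2.691] q1,q6 [0.08 0.53] grip 0.384 F [-0.5  0.1 -1.3]
```

View pics/side18.png

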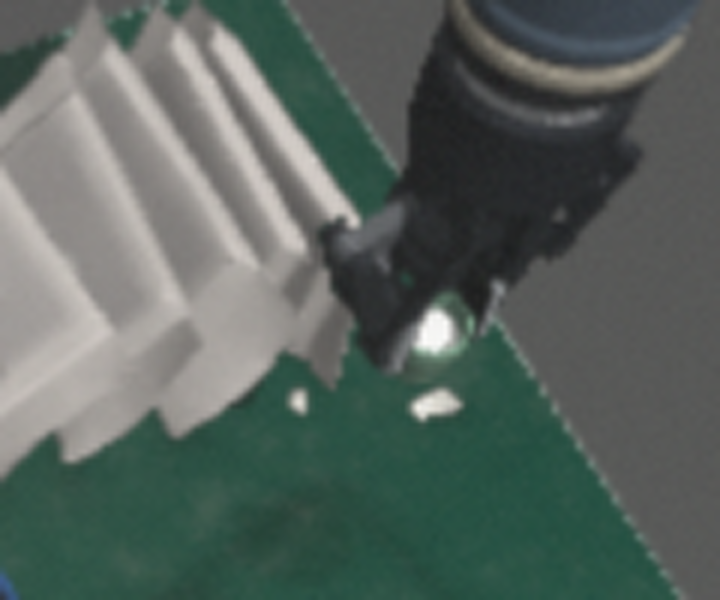

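The cap is held, mouth up, between the pads (435,335). Carrying it to its well.

Request:
send_rows --pt "0 -0.015 0" --pt "0 -0.04 0" --pt "0.0005 -0.07 0" --pt "0.0005 -0.1 0" --pt "0.001 -0.13 0" --pt "0.001 -0.16 0" --pt "0.001 -0.19 0" --pt "0.0015 -0.215 0" --pt "0.0015 -0.235 0" --pt "0.0015 -0.247 0" --pt "0.0015 -0.2516 0" --pt "0.0015 -0.2516 0" --pt "0.0015 -0.2516 0.025" --pt "0.0015 -0.2516 0.05" --pt "0.0015 -0.2516 0.07" --pt "0.0015 -0.2516 0.08" --pt "0.0015 -0.2516 0.08" --pt "0.0015 -0.2516 0.08" --roll '[0,0,0,0,0,0,0,0,0,0,0,0,0,0,0,0,0,0]'

```text
t: 30.38
position: [0.5911, -0.1672, 0.0519]
ee_rot: [3.142, -0.001, 2.692]
wrist_force: [-1.0, -0.2, 0.7]
grip_width: 0.387
```

```bash
python3 go.py .5910 -.168 .036 2.69;  python3 - <<'E'
from fit import *
g=grab_frame("side");a,b,c,d=(150,250,290,410)
im=cv2.resize(g["frame"][a:b,c:d][:,:,::-1],None,fx=6,fy=6,interpolation=cv2.INTER_CUBIC)
p=read_state()["position"]
for P,col in((ring(p,.014,p[2]-.012),(0,0,255)),(ring(p,.018,p[2]+.017),(0,0,255)),(ring((.5909,-.168),.023,.034),(255,255,0))):
    for q in proj(g,P): cv2.circle(im,(int((q[0]-c+.5)*6),int((q[1]-a+.5)*6)),2,col,-1)
cv2.imwrite("pics/side19.png",im)
E
```

```text
t 30.38 dp [-0.0003 -0.0007  0.0159] roll 0.1 len 0.016 rows 1 pos [ 0.5911 -0.1672  0.0519] rpy [ 3.142e+00 -1.000e-03  2.692e+00] q1,q6 [-0.28  0.17] grip 0.387 F [-1.  -0.2  0.7]
```

View pics/side19.png

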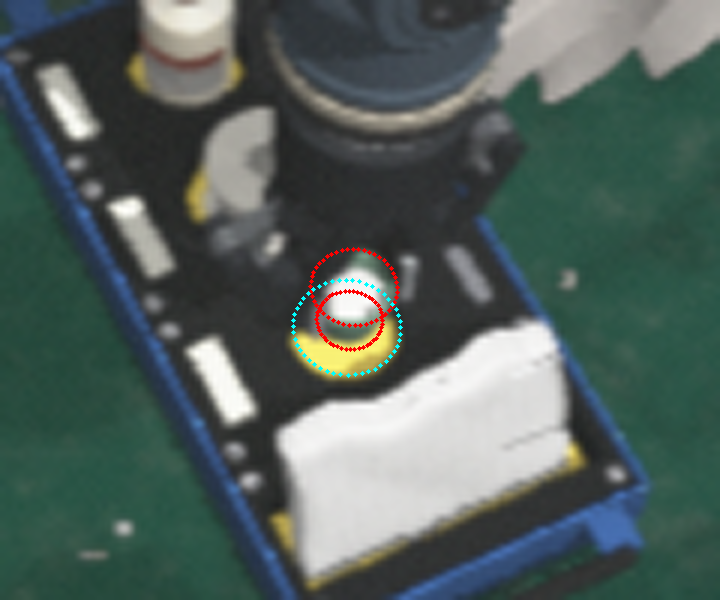

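The cap sits ~1 px up (toward the spool) from prediction; shifting it −2.5 mm in tool x, then lowering.

Request:
send_rows --pt "-0.0025 0 0" --pt "-0.0025 0 0" --pt "-0.0025 0 0.004" --pt "-0.0025 0 0.008" --pt "-0.0025 0 0.011" --pt "-0.0025 0 0.0135" --pt "-0.0025 0 0.0135" --roll '[0,0,0,0,0,0,0]'

```text
t: 31.02
position: [0.5926, -0.169, 0.0377]
ee_rot: [-3.142, -0.001, 2.691]
wrist_force: [0.1, 0.2, -0.3]
grip_width: 0.387
```

```bash
python3 go.py .5910 -.168 .036 2.69;  python3 - <<'E'
from fit import *
g=grab_frame("side");a,b,c,d=(150,250,290,410)
im=cv2.resize(g["frame"][a:b,c:d][:,:,::-1],None,fx=6,fy=6,interpolation=cv2.INTER_CUBIC)
cv2.imwrite("pics/side20.png",im)
E
```

```text
t 31.02 dp [0.0018 0.0002 0.0017] roll 0.04 len 0.003 rows 1 pos [ 0.5926 -0.169   0.0377] rpy [-3.142e+00 -1.000e-03  2.691e+00] q1,q6 [-0.28  0.17] grip 0.387 F [ 0.1  0.2 -0.3]
```

View pics/side20.png

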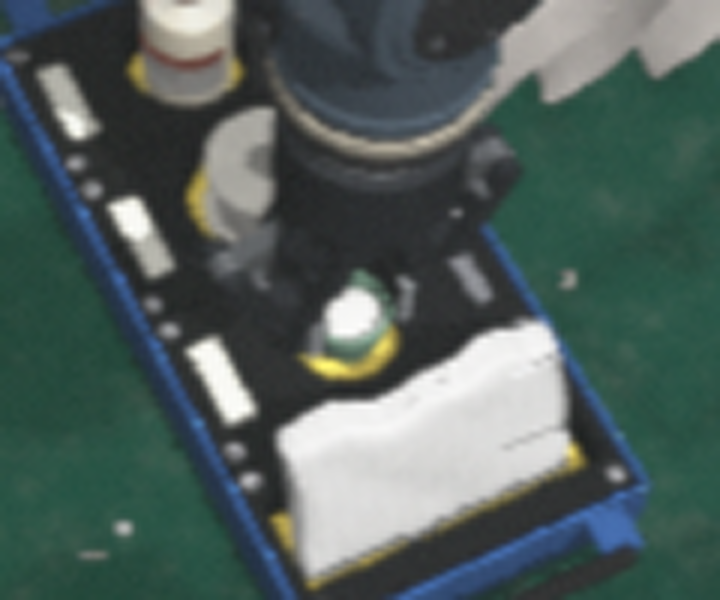

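Request:
send_rows --pt "0 0 0.0007" --pt "0 0 0.0015" --pt "0 0 0.0015" --roll '[0,0,0]'

```text
t: 31.32
position: [0.5931, -0.1691, 0.0369]
ee_rot: [3.141, -0.0, 2.691]
wrist_force: [-0.3, -0.8, -0.9]
grip_width: 0.388
```

Request:
send_rows --pt "0 0 0" --pt "0 0 0" --pt "0 0 0" --pt "0 0 0" --pt "0 0 0" --pt "0 0 0" --roll '[0,0,0,0,0,0]' --fingers -1

```text
t: 31.82
position: [0.5931, -0.1691, 0.037]
ee_rot: [3.142, 0.0, 2.691]
wrist_force: [0.0, -0.3, 0.1]
grip_width: 1.0
```

Request:
send_rows --pt "0 0 -0.01" --pt "0 0 -0.03" --pt "0 0 -0.06" --pt "0 0 -0.1" --pt "0 0 -0.14" --pt "0 0 -0.15" --pt "0 0 -0.15" --roll '[0,0,0,0,0,0,0]'

```text
t: 32.4
position: [0.595, -0.1696, 0.192]
ee_rot: [3.14, 0.007, 2.691]
wrist_force: [0.2, 0.7, -0.4]
grip_width: 0.999
```

```bash
python3 go.py .42 .2 .25 2.69
```

```text
t 32.4 dp [ 0.3181  0.2565 -0.06  ] roll 0.04 len 0.413 rows 10 pos [ 0.595  -0.1696  0.192 ] rpy [3.14  0.007 2.691] q1,q6 [-0.28  0.17] grip 0.999 F [ 0.2  0.7 -0.4]
```

Request:
send_rows --pt "0 0 -0.03" --pt "0.01 0.008 -0.06" --pt "0.04 0.032 -0.06" --pt "0.07 0.056 -0.06" --pt "0.1 0.08 -0.06" --pt "0.13 0.104 -0.06" --pt "0.16 0.128 -0.06" --pt "0.19 0.152 -0.06" --pt "0.22 0.176 -0.06" --pt "0.25 0.2 -0.06" --pt "0.28 0.224 -0.06" --pt "0.31 0.248 -0.06" --pt "0.31 0.248 -0.06" --pt "0.31 0.248 -0.06" --pt "0.31 0.248 -0.06" --roll '[0,0,0,0,0,0,0,0,0,0,0,0,0,0,0]'

```text
t: 33.65
position: [0.4219, 0.1891, 0.2466]
ee_rot: [-3.141, -0.0, 2.692]
wrist_force: [0.6, -0.6, 0.8]
grip_width: 1.001
```

```bash
cat > fin.py <<'E'
from fit import *
np.set_printoptions(precision=4,suppress=True)
F=[grab_frame("side"),grab_frame("top")]
for n,f,(a,b,c,d) in(("side",F[0],(120,270,270,420)),("top",F[1],(130,280,230,380))):
    cv2.imwrite(f"pics/{n}_fin.png",cv2.resize(f["frame"][a:b,c:d][:,:,::-1],None,fx=4,fy=4,interpolation=cv2.INTER_CUBIC))
W=dict(flux_bottle=(.4507,-.1,.012),solder_spool=(.5211,-.1339,.018),filler_cap=(.5909,-.168,.023),meter_packet=(.6611,-.2023,.012))
def cyl(r0,r1,h,z):
    return lambda f,x:hullmask(f,np.r_[ring(x,r0,z),ring(x,r1,z+h)])
def vis(f,m,n):return m
for q,w in W.items():
    z=w[2]
    for i,n in enumerate(("side","top")):
        R=[r for r in regions_of(n,q)]
        c=proj(F[i],[[w[0],w[1],z+.02]])[0]
        R=[r for r in R if abs((r["box"][0]+r["box"][2])/2-c[0])<14 and abs((r["box"][1]+r["box"][3])/2-c[1])<16]
        T=[t for t in tip_of(n,q) if np.hypot(*(np.array(t["position"])-c))<20]
        if T:
            p=at_z(F[i],[T[0]["position"]],z)[0];print(q,n,"tip err mm",(p[:2]-w[:2])*1e3,T[0]["confidence"])
        if R:
            m=R[0]["pixels"].astype(np.float32)
            if q=="flux_bottle":mod=lambda f,x:np.maximum(hullmask(f,np.r_[ring(x,.0205,z+.005),ring(x,.0205,z+.07)]),hullmask(f,np.r_[ring(x,.01,z+.07),ring(x,.002,z+.112)]))
            elif q=="solder_spool":mod=cyl(.0275,.0275,.038,z)
            elif q=="filler_cap":mod=cyl(.014,.018,.029,z)
            else:mod=lambda f,x:hullmask(f,np.r_[rect(x,.124,.029,x[2],z),rect(x,.124,.029,x[2],z+.071)])
            x0=np.array(w[:2]+((1.118,) if q=="meter_packet" else ()))
            x,v=fitmodel([F[i]],[m],mod,x0,[.004,.004,.05][:len(x0)])
            print(q,n,"fit err mm",(x[:2]-w[:2])*1e3,x[2:],"cost",round(v,3))
for n in("side","top"):
    i=0 if n=="side" else 1
    t=[r for r in regions_of(n,"glass_beaker")];print("beaker",n,[(np.array(r["box"]),round(r["confidence"],2)) for r in t[:1]])
print(read_state()["t"],read_state()["wrist_force"])
E
python3 fin.py
```

```text
flux_bottle side tip err mm [2.5273 1.2   ] 0.67
flux_bottle side fit err mm [0.8947 1.3677] [] cost 0.097
flux_bottle top tip err mm [-5.1051 -0.1369] 0.48
solder_spool side tip err mm [4.3963 1.5677] 0.69
solder_spool side fit err mm [1.7823 0.5831] [] cost 0.076
solder_spool top tip err mm [13.6783 -1.3985] 0.79
solder_spool top fit err mm [0.2674 2.1781] [] cost 0.066
filler_cap side tip err mm [-2.1849  4.7755] 0.64
filler_cap side fit err mm [2.1523 0.7305] [] cost 0.169
filler_cap top tip err mm [6.9514 2.3628] 0.44
filler_cap top fit err mm [1.314  0.3996] [] cost 0.069
meter_packet side tip err mm [-11.2689   0.9416] 0.77
meter_packet side fit err mm [-6.5411  3.9141] [1.145] cost 0.176
meter_packet top tip err mm [-3.5497  3.6021] 0.6
meter_packet top fit err mm [-9.42   2.278] [1.0961] cost 0.175
beaker side [(array([303.3, 270.1, 342.4, 316.3]), 0.64)]
beaker top [(array([377.8, 132.7, 411.9, 168.5]), 0.73)]
34.65 [ 0.2145 -0.1649  0.608 ]
```

```bash
ls pics/*fin*
```

```text
pics/side_fin.png
pics/top_fin.png
```

View pics/side_fin.png

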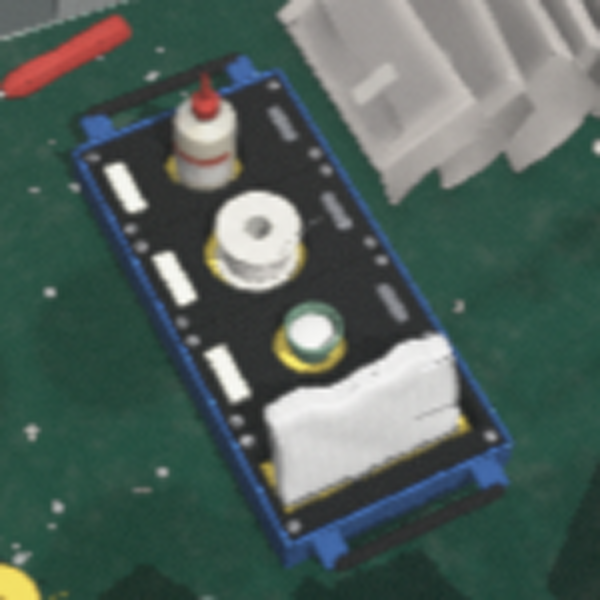

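View pics/top_fin.png

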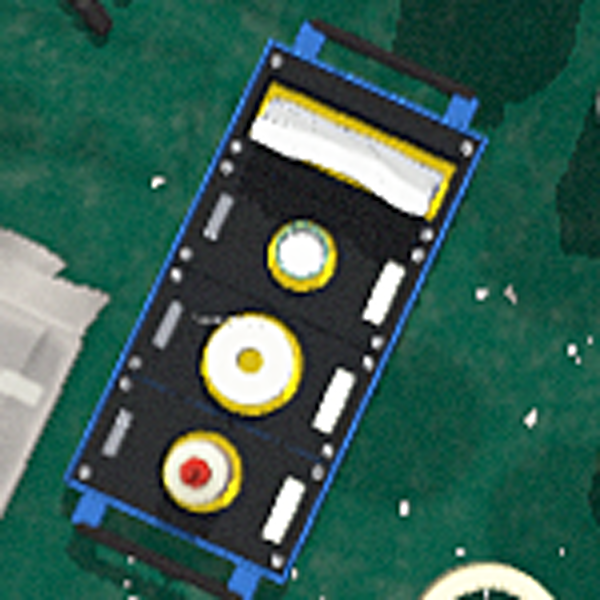

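Bottle, spool and cap look right. The packet's fit is suspicious (about −9 mm in the top view, more than the slot's play), so it may be leaning. I'll fit with tilt as a parameter.

```bash
cat > tilt.py <<'E'
from fit import *
np.set_printoptions(precision=4,suppress=True)
F=[grab_frame("side"),grab_frame("top")]
N=np.array([.6611,-.2023]);u=np.array([np.cos(-.4524),np.sin(-.4524)]);v=np.array([np.cos(1.1184),np.sin(1.1184)])
def box(x,th=.029):
    a,b,ya,ti=x[:4];th=x[4] if len(x)>4 else th
    # local: long X, thick Y, Z ; tilt about X (positive = top toward -Y local). insert y axis = X rotated +90 = (-sin,cos) = -u
    P=np.array([[sx*.062,sy*th/2,sz*.071] for sx in(-1,1) for sy in(-1,1) for sz in(0,1)])
    R=Ro.from_euler("zx",[1.1184+ya,ti]).as_matrix() if 0 else (Ro.from_euler("z",1.1184+ya)*Ro.from_euler("x",ti)).as_matrix()
    Q=P@R.T;Q[:,2]+=x[5] if len(x)>5 else .012-Q[:,2].min()
    Q[:,:2]+=N+a*u+b*v;return Q
M=[]
for n in("side","top"):
    r=regions_of(n,"meter_packet")[0];M.append(r["pixels"].astype(np.float32));print(n,r["box"],r["confidence"])
    np.save(f"pk_{n}.npy",r["pixels"])
mod=lambda f,x:hullmask(f,box(x))
for t0 in(0,.2,-.2):
    print("free tilt",*fitmodel(F,M,mod,np.array([0,0,0,t0]),[.004,.004,.05,.1]))
mod0=lambda f,x:hullmask(f,box([*x[:3],0]))
print("upright",*fitmodel(F,M,mod0,np.array([0,0,0.]),[.004,.004,.05]))
# white pixel mask instead
W=[]
for f,m in zip(F,M):
    h=cv2.cvtColor(f["frame"],cv2.COLOR_RGB2HSV);reg=cv2.dilate(m.astype(np.uint8),np.ones((7,7)))
    w=((h[...,1]<60)&(h[...,2]>110)&(reg>0)).astype(np.float32);W.append(w);print(w.sum(),m.sum())
for t0 in(0,.2,-.2):
    print("white tilt",*fitmodel(F,W,mod,np.array([0,0,0,t0]),[.004,.004,.05,.1]))
print("white upright",*fitmodel(F,W,mod0,np.array([0,0,0.]),[.004,.004,.05]))
x,_=fitmodel(F,W,mod,np.array([0,0,0,0.]),[.004,.004,.05,.1])
for n,f,(a,b,c,d) in(("side",F[0],(180,260,320,400)),("top",F[1],(140,200,280,360))):
    k=8;im=cv2.resize(f["frame"][a:b,c:d][:,:,::-1],None,fx=k,fy=k,interpolation=cv2.INTER_CUBIC)
    for xx,col in((x,(0,0,255)),(np.array([0,0,0,0.]),(255,0,0))):
        p=proj(f,box(xx));p=((p-[c,a]+.5)*k).astype(int)
        for i,j in[(0,1),(2,3),(4,5),(6,7),(0,2),(1,3),(4,6),(5,7),(0,4),(1,5),(2,6),(3,7)]:cv2.line(im,tuple(map(int,p[i])),tuple(map(int,p[j])),col,1)
    cv2.imwrite(f"pics/{n}_tilt.png",im)
E
python3 tilt.py
```

```text
side [340.0, 206.4, 384.6, 246.3] 0.62
top [293.8, 152.9, 346.3, 182.9] 0.96
free tilt [-0.0039 -0.0007  0.0024 -0.1077] 0.2564745545387268
free tilt [-0.0037 -0.0008  0.0011 -0.113 ] 0.25318431854248047
free tilt [-0.0038 -0.0009  0.0095 -0.1131] 0.2506106495857239
upright [-0.0062 -0.0008  0.0031] 0.3700941205024719
1244.0 1096.0
559.0 569.0
white tilt [-0.0015 -0.0003  0.0062 -0.1545] 0.21993815898895264
white tilt [-0.0009  0.      0.0354 -0.1622] 0.23881107568740845
white tilt [-0.0011 -0.001   0.0039 -0.1655] 0.2174176573753357
white upright [-0.007  -0.0002  0.0296] 0.42650163173675537
```

View pics/side_tilt.png

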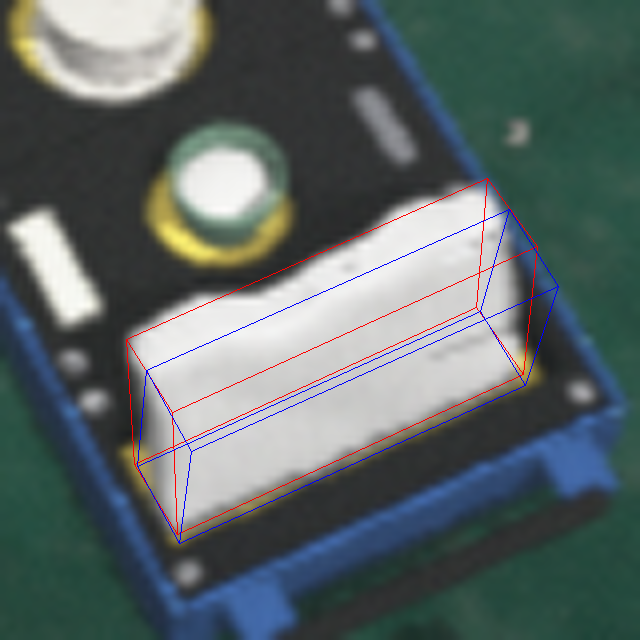

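View pics/top_tilt.png

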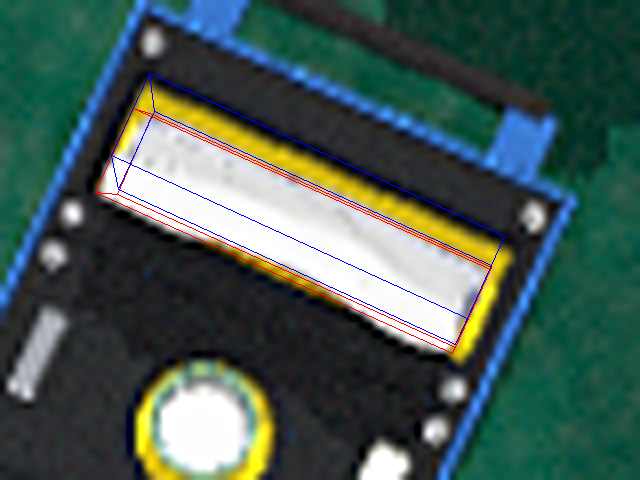

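```bash
cat > tilt0.py <<'E'
from fit import *
np.set_printoptions(precision=4,suppress=True)
F=np.load("f0.npy",allow_pickle=True)
C=np.array([.577,-.317])
W=[]
for f in F:
    h=cv2.cvtColor(f["frame"],cv2.COLOR_RGB2HSV)
    reg=hullmask(f,np.r_[rect(C,.15,.055,-.198,0),rect(C,.15,.055,-.198,.08)])>0
    w=((h[...,1]<60)&(h[...,2]>110)&reg).astype(np.uint8)
    n,l,st,_=cv2.connectedComponentsWithStats(w);w=(l==1+np.argmax(st[1:,4])).astype(np.float32);W.append(w);print(w.sum())
def box(x,th=.029):
    P=np.array([[sx*.062,sy*th/2,sz*.071] for sx in(-1,1) for sy in(-1,1) for sz in(0,1)])
    Q=P@(Ro.from_euler("z",-.198+x[2])*Ro.from_euler("x",x[3])).as_matrix().T
    Q[:,2]-=Q[:,2].min();Q[:,:2]+=C+x[:2];return Q
mod=lambda f,x:hullmask(f,box(x))
for t0 in(0,.15,-.15):print("tilt",*fitmodel(F,W,mod,np.array([0,0,0,t0]),[.004,.004,.05,.1]))
print("upright",*fitmodel(F,W,lambda f,x:hullmask(f,box([*x,0])),np.array([0,0,0.]),[.004,.004,.05]))
x,_=fitmodel(F,W,mod,np.array([0,0,0,0.]),[.004,.004,.05,.1])
ims=[]
for f,(a,b,c,d) in((F[0],(205,285,275,345)),(F[1],(160,240,330,400))):
    k=5;im=cv2.resize(f["frame"][a:b,c:d][:,:,::-1],None,fx=k,fy=k,interpolation=cv2.INTER_CUBIC)
    for xx,col in((x,(0,0,255)),(np.array([x[0],x[1],x[2],0.]),(255,0,0))):
        p=proj(f,box(xx));p=((p-[c,a]+.5)*k).astype(int)
        for i,j in[(0,1),(2,3),(4,5),(6,7),(0,2),(1,3),(4,6),(5,7),(0,4),(1,5),(2,6),(3,7)]:cv2.line(im,tuple(map(int,p[i])),tuple(map(int,p[j])),col,1)
    ims.append(im)
cv2.imwrite("pics/tilt0.png",np.hstack(ims))
E
python3 tilt0.py
```

```text
1205.0
622.0
tilt [-0.0041 -0.0058  0.007  -0.1391] 0.28962504863739014
tilt [-0.0016 -0.0065 -0.0052 -0.1593] 0.26553845405578613
tilt [-0.0007 -0.0027  0.0132 -0.0573] 0.33762139081954956
upright [0.0001 0.0006 0.0006] 0.37988096475601196
```

View pics/tilt0.png

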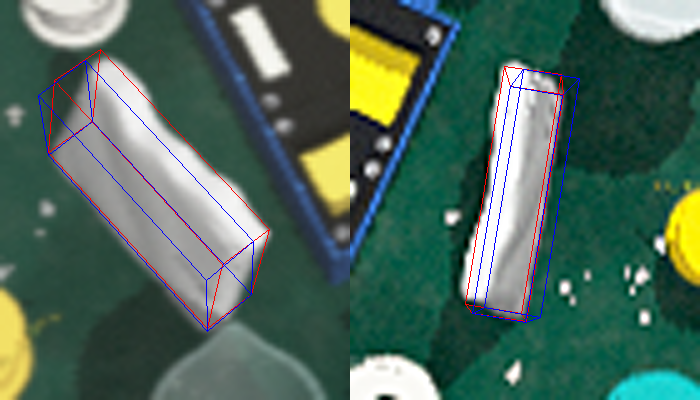

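The packet showed the same apparent lean (about −0.16 rad) when it stood freely on the bench before I touched it. So that lean is the loose film's shape rather than a tilt in the slot. Its base fits 1.5 mm from the slot centre, yaw within 0.04 rad. Everything checks out, so I'm handing in.

```bash
python3 - <<'E'
from workcell import *
s=read_state();print(s["t"],s["position"],s["wrist_force"],s["qd"])
print(job_done())
E
```

```text
34.85 [0.42210317 0.18924601 0.2470293 ] [-1.240327    0.55260123  0.08641194] [ 6.40805490e-04  1.30817288e-03  3.36068520e-04 -5.96786498e-05
  1.09960991e-03  9.47120103e-04]
the job is handed in; nothing more can be done
None
```

I packed all four things into their own inserts and handed the job in at 34.9 s, with the gripper clear of everything. `job_done()` reports no verdict. The order was packet, spool, bottle, cap; the bottle stayed upright the whole way.

**Last checks (camera fits against the measured insert centres):**

| Thing | Offset from centre | Notes |
|---|---|---|
| Flux bottle | about 1.6 mm | side view only; upright, set down until it pressed the floor with about 10 N |
| Solder spool | about 2 mm (axis) | its origin lies 7 mm off the axis, so about 9 mm at worst against the 15 mm limit |
| Filler cap | about 2 mm | mouth up |
| Meter packet | about 1.5 mm | yaw within 0.04 rad; released about 0.5 mm above the floor |

The beaker's outline stayed within about 3 px of where it was at the start.

**Checks that disagreed:**
- **Packet lean:** an upright-box fit put the packet 7–9 mm off centre, and a fit with free tilt showed a lean of 0.11–0.17 rad against the 0.2 limit. The best free-tilt fits of the packet standing on the bench before I touched it showed the same lean (0.14–0.16 rad), so I read it as the loose film's shape and left it.
- **Origin detector:** the network's origin estimates scattered by up to 14 mm from the outline fits, for example on the spool in the top view. I went by the outlines.

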